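# Set rinsed reference tiles to drain on the folding stand

### The job

Set the rinsed white ceramic tiles out to drain on the folding stand: first swing its wire guard up and back past its balance point so that it stays open by itself, then flip the grey backrest up and over until it rests on its stops leaning away from you. Lean every tile on the bench against the backrest, side by side, each standing square on a short end in the trough behind the lip with a broad face flat on the backrest; then lower the guard gently down over them until it is fully shut. Leave the other things on the bench where they are.

Things in the scene. Friction and masses are not known exactly. Their poses are not given: they have to be found in the camera images.
- stand: Fixed aluminium draining stand, base 150 (x) x 340 (y) x 10 mm. Origin: centre of its underside; x points away from the robot, y along the trough, z up. A trough runs along its front: floor at z = 10 mm, closed by a lip with its inner face at x = -53 mm, 6 mm thick, 300 mm long, top at z = 22 mm. Two 10 mm square posts at x = 63, y = +-160 mm, 152 mm high, carry the guard.
- seat (a point): On the stand (its axes are the stand's), at stand x = -9, y = 0, z = 45 mm: where a seated tile's centre is, or up to 110 mm from here along y either way; 90 mm between centres leaves room for fingers. A seated tile lies on the raised backrest's face, which slopes up and away at 38 degrees to the horizontal; its long axis runs up the slope, its 56 mm axis along y.
- backrest (a joint): Hinge angle of the grey backrest panel (rad): 0 = folded forward over the trough (8 degrees above horizontal, toward the robot), 1.43 = upright, its balance point, 2.34 = leaning back on its stops, where it stays by its weight. Swings freely, lightly damped, 0.16 kg. Panel 280 mm wide, 6 mm thick, reaching 90 mm from its hinge.
- backrest_hinge (a point): Point on the backrest's hinge axis (parallel to the stand's y, at stand x = -22, z = 24 mm) level with its handle, at stand y = +210 mm.
- backrest_handle (a point): Grip point on the backrest's handle: a round steel rod 12 mm thick, parallel to the hinge and 85 mm from it, standing out sideways from the panel's +y edge (stand y = 140 to 231 mm); this point is at y = 210 mm. Fingers can straddle the rod from above at every angle; it turns between them.
- guard (a joint): Hinge angle of the steel wire guard (rad): 0 = shut, parallel to the raised backrest and 40 mm in front of its face, 2.23 = upright, its balance point, 2.46 = leaning back on its stop, where it stays by its weight. Swings freely, lightly damped, 0.16 kg; let go, it falls shut hard.
- guard_hinge (a point): Point on the guard's hinge axis (parallel to the stand's y, at stand x = +63, z = 145 mm) level with its handle, at stand y = -210 mm. The guard is 300 mm wide. Behind the stand, from about x = 0.75 m in the room, runs a fixed reagent rack (lowest shelf 0.2 m up): keep the wrist clear of it and of the raised guard.
- guard_handle (a point): Grip point on the guard's handle: its end crossbar, a round steel rod 12 mm thick, parallel to the hinge and 123 mm from it, running on past the guard's -y side (stand y = -152 to -231 mm); this point is at y = -210 mm. Fingers can straddle the rod from above at every angle; it turns between them.
- tile_1: White ceramic reference tile, 100 x 56 x 12 mm (its x, y, z), 0.14 kg, the same on both faces; origin at its centre. At the start it lies flat on the bench. It may be absent. Fingers can hold it by its long edges with the tool pitched either way about their closing line.
- tile_2: White ceramic reference tile, 100 x 56 x 12 mm (its x, y, z), 0.14 kg, the same on both faces; origin at its centre. At the start it lies flat on the bench. It may be absent. Fingers can hold it by its long edges with the tool pitched either way about their closing line.
- tile_3: White ceramic reference tile, 100 x 56 x 12 mm (its x, y, z), 0.14 kg, the same on both faces; origin at its centre. At the start it lies flat on the bench. It may be absent. Fingers can hold it by its long edges with the tool pitched either way about their closing line.
- beaker: Clear beaker, 54 mm wide, 70 mm high, a bystander; origin at the centre of its underside.
- tape_roll: Tan roll of tape lying flat, 104 mm wide, 25 mm high, a bystander; origin at its underside's centre.
- wipes_box: Carton 63 x 120 x 46 mm, a bystander; origin at its underside's centre.
- petri: Petri dish 61 mm wide, 13 mm high, a bystander; origin at its underside's centre.

How it is judged:
On the way, in this order (a step that is already met when the one before it is completed fails the run):
1. the guard is swung back past its balance point (over 2.33 rad) (value of joint guard above 2.33 rad), for 0.2 s.
2. the backrest is flipped over onto its stops (over 2.24 rad), the guard still open (value of joint guard above 2.33 rad and value of joint backrest above 2.24 rad), for 0.2 s.
3. every tile leans on the backrest, the guard still open (all of step 2 and x of tile_1 in the frame of stand between -0.0193 and 0.0007 m and z of tile_1 in the frame of stand between 0.0375 and 0.0535 m and y of tile_1 in the frame of stand between -0.118 and 0.118 m and angle between the y axis of each of tile_1, tile_2, tile_3 and the y axis of stand, either way round below 0.17 rad and (angle between tile_1's own z axis and vertical between 0.54 and 0.79 rad or angle between tile_1's own z axis and vertical between 2.35 and 2.6 rad) and x of tile_2 in the frame of stand between -0.0193 and 0.0007 m and z of tile_2 in the frame of stand between 0.0375 and 0.0535 m and y of tile_2 in the frame of stand between -0.118 and 0.118 m and (angle between tile_2's own z axis and vertical between 0.54 and 0.79 rad or angle between tile_2's own z axis and vertical between 2.35 and 2.6 rad) and x of tile_3 in the frame of stand between -0.0193 and 0.0007 m and z of tile_3 in the frame of stand between 0.0375 and 0.0535 m and y of tile_3 in the frame of stand between -0.118 and 0.118 m and (angle between tile_3's own z axis and vertical between 0.54 and 0.79 rad or angle between tile_3's own z axis and vertical between 2.35 and 2.6 rad)), for 0.2 s.
4. the guard is shut (under 0.06 rad) over the tiles (value of joint backrest above 2.24 rad and value of joint guard below 0.06 rad and x of tile_1 in the frame of stand between -0.0193 and 0.0007 m and z of tile_1 in the frame of stand between 0.0375 and 0.0535 m and y of tile_1 in the frame of stand between -0.118 and 0.118 m and angle between the y axis of each of tile_1, tile_2, tile_3 and the y axis of stand, either way round below 0.17 rad and (angle between tile_1's own z axis and vertical between 0.54 and 0.79 rad or angle between tile_1's own z axis and vertical between 2.35 and 2.6 rad) and x of tile_2 in the frame of stand between -0.0193 and 0.0007 m and z of tile_2 in the frame of stand between 0.0375 and 0.0535 m and y of tile_2 in the frame of stand between -0.118 and 0.118 m and (angle between tile_2's own z axis and vertical between 0.54 and 0.79 rad or angle between tile_2's own z axis and vertical between 2.35 and 2.6 rad) and x of tile_3 in the frame of stand between -0.0193 and 0.0007 m and z of tile_3 in the frame of stand between 0.0375 and 0.0535 m and y of tile_3 in the frame of stand between -0.118 and 0.118 m and (angle between tile_3's own z axis and vertical between 0.54 and 0.79 rad or angle between tile_3's own z axis and vertical between 2.35 and 2.6 rad)), for 0.2 s.
At the end, for the whole second after the job is handed in: Backrest on its stops (over 2.24 rad), guard shut (under 0.06 rad), every tile present at rest leaning on the backrest: centre within 10 mm (stand x) and 8 mm (z) of the seated place and 118 mm of the middle (y), face within 7 degrees of the slope, short axis within 0.17 rad of the trough (all of step 4 and linear speed of each of tile_1, tile_2, tile_3 below 0.02 m/s); the robot touches nothing.
It fails at once if the guard comes down on its stop faster than 3 rad/s (dropped shut) (value of joint guard below 0.5 rad and velocity of joint guard below -3 rad/s).
It fails at once if the beaker is moved more than 5 cm (distance of beaker from where it was at the start of the episode above 0.05 m).
It fails at once if the tape roll is moved more than 5 cm (distance of tape_roll from where it was at the start of the episode above 0.05 m).
It fails at once if the wipes box is moved more than 5 cm (distance of wipes_box from where it was at the start of the episode above 0.05 m).
It fails at once if the petri dish is moved more than 5 cm (distance of petri from where it was at the start of the episode above 0.05 m).
Of tile_1, tile_2, tile_3 only 2 to 3 are there at a start; the rules pass over those that are not, and their reading is None.
At some moment in a run one of tile_1, tile_2, tile_3 may be knocked a few centimetres aside while the robot is not near it.
It also fails if it takes over 210 s, if anything falls off the work surface, if the arm or the gripper's body presses on something with over 40 N, if the wrist force passes 120 N, or if a joint passes its speed limit or range.

### The arm

A 6-joint arm with a two-finger parallel gripper is mounted at the origin on a cart in front of the work surface, level with it; the furniture and walls round the work are solid. World frame = base frame: x ahead of the robot, y to its left, z up, the work surface at z = 0. Lengths are in m, angles in rad, forces in N, time in s.
With the tool pointing down it reaches from about 0.35 to 0.775 m from the base axis. Payload 5.5 kg.
Tool frame: the origin (TCP) lies at the very end of the fingers, on their centre line; the grasp point (between the pads) lies 19 mm behind it; z points along the fingers, y is the line along which they close (so a half turn about z gives the same grasp; the last joint's range is limited). The gripper opens to 85 mm and grips with 20 to 120 N. Pads are 22 mm wide; open, the fingers measure 114 mm over their backs; the gripper's body (76 mm by 85 mm) begins 54 mm behind the grasp point. The pads swing forward as they close: fully open they stand 13 mm farther back than shut.
Start: joints at [-1.254, 0.313, 0.046, 1.304, 0, 1.431], TCP at [0.254, -0.516, 0.231] pointing down, gripper open.
Joint ranges: [-2.76, 2.76], [-0.86, 1.69], [-1.03, 1.26], [-2.2, 2.34], [-1.47, 1.5], [-3.14, 3.14]. Speed limits (rad/s): [2.57, 2.57, 3.14, 3.14, 3.14, 3.14].

### API

Orientations are given as a unit quaternion [w, x, y, z].
In Python, from workcell import env, cams, ticket, spotter gives the robot as it stands.
- The arm moves only by the tool jog_arm, never from a script. Its argument "increments" is a list that holds one entry, the list of rows, each a list of 7 numbers: the shift along the tool's x, y, z in units of 0.25 m (1.0 is 0.25 m), then the turn, a rotation vector about the tool's x, y, z in units of 180 degrees (1.0 is 180 degrees), then the closure in counts, from 0 (fully open) to 255 (shut). A call has 1 to 20 rows; each row shifts and turns the commanded pose from where the row before left it, along the tool's axes as they then stand; what a row does not reach is not made up. A row lasts 1/10 s, in which the tool goes at most 50 mm and 8.59 degrees, less where a joint would pass 70% of its speed; a pose out of reach is approached as far as the arm can. A call with a number of a shift or a turn outside -1 to 1 is refused whole. A call with a gripper value outside its range is refused whole. The fingers move at their own pace and stop on an object; "force" is the grip in N (left out, the last holds). Time passes only in rows, so rows that do not move let the fingers close. It gives the time, the measured TCP pose, the force, the opening and the grip force at its end, in the units of the state.
- env.get_state(): the state, without advancing time (a new reading comes with each control period).
- cams.read_camera(name): name is "scene" or "side" or "wrist"; returns a dict with "pixels" (420x560x3 uint8, red, green, blue), "fx", "fy", "cx", "cy" (pixels), "xyz" and "attitude" of the camera in the world; the wrist camera has in their place "mount" (4x4, takes a point from camera to tool coordinates, whose origin is the TCP and whose axes are the flange's). Camera axes: x right, y down, z forward; pixel columns grow to the right and rows downward; lengths in m; the calibration is good to about 2 mm. A picture is of the moment at which its call begins: read the wrist's pose just before it. There is no depth.
- ticket.hand_in(): hands the job in; it is judged then, once.
Trained networks look in the newest picture that a camera, given by its name, has taken for a name from the list of things; names that differ only in an ending like _2 or _b are one class to them, and where a whole thing is asked for, a point or a joint stands for the part that bears it (a point fixed in the world has none). Each returns a list of dicts, best first, with "conf" (0 to 1); they miss things now and then, are a little off and sometimes report something else, mostly with a low value. They report only what shows in the picture. A call takes as long as a camera call.
- spotter.find_in(target, camera): "uv" ([column, row] in pixels, amid what is visible of it).
- spotter.cut_out(target, camera): "region" (420x560 bool, what is visible of it) and "uv" ([column, row] in pixels, amid what is visible of it).
- spotter.landmark_of(target, camera): "uv" ([column, row] in pixels: a listed point, or the origin of a listed thing).
The state is a dict: "clock": time; "joint_pos": joint angles; "qvel": joint speeds; "tau": joint torques, N m; "tcp_pos": TCP position; "orientation": TCP orientation; "wrist_force": force on the tool from outside, world axes, zero at the start; "ft_torque": the same for the moment, N m; "finger_gap": finger opening in m; "grip_force": force on a finger pad.
Only numpy, scipy, OpenCV 4.12 (cv2) and the standard library are available. Lean on these libraries where they do the work, as an engineer would, in place of code of your own. Each camera call takes 0.05 s, during which the arm holds its last target. There are 200 camera calls.

## Working session

There is one attempt and no reset: what is moved stays moved. The work goes in short steps, Python scripts to look and compute and a tool call to move; the robot and the scene stay as the last step left them, time stands still between calls to the robot, and variables do not carry over. Pictures are saved under pics/ and viewed, at most 14 in all, crops included, and the job is handed in when it is done.

Besides the shell and the picture viewer there is one more tool, called after "Call:" as a command line: name --argument value ..., lists and objects as JSON in quotes. jog_arm: Moves the arm, as the interface text tells. Shifts and turns lie within -1 to 1; 1 stands for 0.25 m of shift or 180 degrees of turn. Its arguments: {"type":"object","properties":{"increments":{"type":"array"},"force":{"type":"number"}},"required":["increments"]}

```bash
ls; mkdir -p pics
cat > h.py <<'E'
import numpy as np, cv2
from scipy.spatial.transform import Rotation as R
from workcell import env, cams, ticket, spotter
def Rq(q): return R.from_quat([q[1],q[2],q[3],q[0]])
def att(a):
    a=np.array(a,float)
    return a if a.shape==(3,3) else Rq(a).as_matrix()
def cam(name):
    s=env.get_state(); c=cams.read_camera(name)
    K=np.array([[c['fx'],0,c['cx']],[0,c['fy'],c['cy']],[0,0,1]])
    if 'mount' in c:
        T=np.eye(4);T[:3,:3]=Rq(s['orientation']).as_matrix();T[:3,3]=s['tcp_pos'];T=T@np.array(c['mount'])
        return c['pixels'],K,T[:3,3],T[:3,:3]
    return c['pixels'],K,np.array(c['xyz']),att(c['attitude'])
def ray(C,uv):
    d=C[3]@np.linalg.inv(C[1])@np.array([uv[0],uv[1],1.]);return C[2],d/np.linalg.norm(d)
def onz(C,uv,z):
    o,d=ray(C,uv);return o+d*(z-o[2])/d[2]
def proj(C,P):
    p=C[1]@(C[3].T@(np.array(P)-C[2]));return p[:2]/p[2]
def save(C,n): cv2.imwrite('pics/'+n,cv2.cvtColor(C[0],cv2.COLOR_RGB2BGR))
E
python3 - <<'E'
from h import *
s=env.get_state();print({k:np.round(v,3) for k,v in s.items()})
for n in('scene','side'):
    c=cam(n);save(c,n+'0.png');print(n,c[2].round(3),c[3].round(2).tolist(),c[1][0,0])
    for t in('tile_1','beaker','tape_roll','wipes_box','petri','stand','guard_handle','backrest_handle','guard_hinge','backrest_hinge','seat'):
        zz={'tile_1':.006,'guard_hinge':.145,'backrest_hinge':.024,'seat':.045}.get(t,0)
        for r in spotter.landmark_of(t,n): 
            if r['conf']>.2: print(t,np.round(r['uv'],1),round(r['conf'],2),onz(c,r['uv'],zz).round(3))
E
```

```text
pics
{'clock': np.float64(0.0), 'joint_pos': array([-1.254,  0.314,  0.045,  1.304, -0.   ,  1.431]), 'qvel': array([-0.   , -0.   ,  0.001,  0.001,  0.002, -0.001]), 'tau': array([ 0.0000e+00, -4.8063e+01,  2.9853e+01,  1.9000e-02, -0.0000e+00,
       -0.0000e+00]), 'tcp_pos': array([ 0.253, -0.516,  0.23 ]), 'orientation': array([-0.001,  0.974,  0.226, -0.   ]), 'wrist_force': array([-0.469, -0.18 ,  0.135]), 'ft_torque': array([ 0.015, -0.051, -0.013]), 'grip_force': np.float64(0.0), 'finger_gap': np.float64(0.086)}
scene [-0.269 -0.877  1.178] [[0.75, -0.44, 0.49], [-0.66, -0.5, 0.55], [0.0, -0.74, -0.67]] 458.74838205625144
tile_1 [307.2 275.5] 0.79 [ 0.447 -0.21   0.006]
tile_1 [350.7 304.3] 0.49 [ 0.468 -0.382  0.006]
tape_roll [257.7 266.7] 0.75 [ 0.352 -0.069  0.   ]
wipes_box [401.4 296.9] 0.83 [ 0.614 -0.466  0.   ]
wipes_box [258.8 266.1] 0.45 [ 0.356 -0.07   0.   ]
petri [330.6 247.1] 0.39 [ 0.602 -0.168  0.   ]
stand [258.9 218.4] 0.66 [0.506 0.111 0.   ]
guard_handle [286.  244.8] 0.68 [ 0.491 -0.057  0.   ]
seat [256.3 212.4] 0.85 [0.489 0.104 0.045]
side [-0.126 -1.068  0.945] [[0.86, -0.26, 0.43], [-0.5, -0.49, 0.71], [0.02, -0.83, -0.55]] 502.52325150761703
tile_1 [347.3 324.2] 0.88 [ 0.472 -0.384  0.006]
tile_1 [221.7 179. ] 0.52 [0.49  0.426 0.006]
beaker [371.3 282.2] 0.92 [ 0.628 -0.284  0.   ]
tape_roll [254.1 269.3] 0.57 [ 0.366 -0.078  0.   ]
tape_roll [341.1 260.3] 0.24 [ 0.609 -0.165 -0.   ]
wipes_box [411.4 323.4] 0.63 [ 0.621 -0.457  0.   ]
stand [264.3 219.5] 0.97 [0.509 0.129 0.   ]
guard_handle [281.9 244.9] 0.93 [ 0.493 -0.017  0.   ]
guard_handle [220.8 174.9] 0.21 [0.504 0.465 0.   ]
backrest_handle [210.3 191.5] 0.67 [0.422 0.374 0.   ]
guard_hinge [257.8 211.2] 0.69 [ 0.415 -0.01   0.145]
seat [260.7 210.1] 0.93 [0.494 0.124 0.045]
```

View pics/scene0.png

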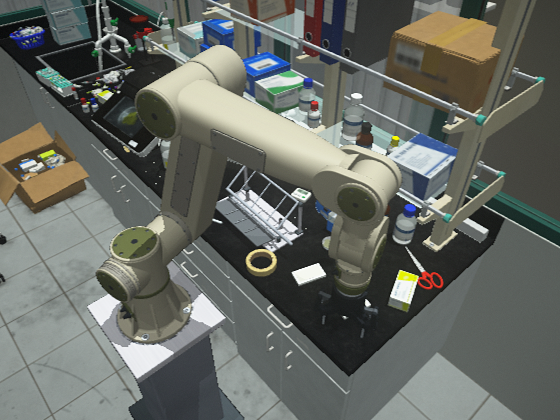

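View pics/side0.png

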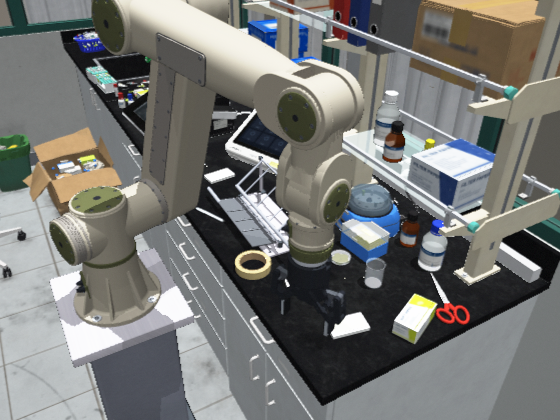

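The scene shows the stand near (0.5, 0.12) with two candidate tiles, at (308,274) in scene and (350,325) in side. A third is possible at (221,176) in side, and the backrest handle shows at (210,214).

```bash
cat >> h.py <<'E'
from scipy.linalg import logm, expm
def Q(yaw,pitch=0):
    # tool down, x axis at world yaw; then pitch about tool y (rad)
    m=np.array([[np.cos(yaw),np.sin(yaw),0],[np.sin(yaw),-np.cos(yaw),0],[0,0,-1]])
    return R.from_matrix(m)*R.from_rotvec([0,pitch,0])
def plan(p,rot,N=None,start=None):
    s=env.get_state()
    A=np.eye(4);A[:3,:3]=Rq(s['orientation']).as_matrix();A[:3,3]=s['tcp_pos']
    if start is not None: A[:3,3]=start[0];A[:3,:3]=start[1].as_matrix()
    B=np.eye(4);B[:3,:3]=rot.as_matrix();B[:3,3]=p
    D=np.linalg.inv(A)@B
    d=np.linalg.norm(D[:3,3]);a=np.linalg.norm(R.from_matrix(D[:3,:3]).as_rotvec(degrees=True))
    if N is None: N=int(np.ceil(max(d/.045,a/8,1)))
    X=np.real(expm(logm(D)/N))
    print('N',N,'row',np.r_[X[:3,3]/.25,R.from_matrix(X[:3,:3]).as_rotvec()/np.pi].round(4).tolist())
    return (np.array(p),rot)
E
python3 - <<'E'
from h import *
c=cams.read_camera('wrist');print(np.round(c['mount'],3).tolist(),c['fx'])
plan([.38,.1,.4],Q(np.pi/2))
E
```

```text
[[-0.0, -0.962, -0.275, 0.07], [1.0, -0.001, 0.001, -0.0], [-0.001, -0.275, 0.962, -0.143], [0.0, 0.0, 0.0, 1.0]] 333.30063386258
N 15 row [0.1633, -0.0675, -0.045, 0.0, 0.0, -0.0236]
```

Call:
jog_arm --increments '[[[0.16,-0.067,-0.045,0,0,-0.0236,0],[0.163,-0.067,-0.045,0,0,-0.0236,0],[0.163,-0.067,-0.045,0,0,-0.0236,0],[0.163,-0.067,-0.045,0,0,-0.0236,0],[0.163,-0.067,-0.045,0,0,-0.0236,0],[0.163,-0.067,-0.045,0,0,-0.0236,0],[0.163,-0.067,-0.045,0,0,-0.0236,0],[0.163,-0.067,-0.045,0,0,-0.0236,0],[0.163,-0.067,-0.045,0,0,-0.0236,0],[0.163,-0.067,-0.045,0,0,-0.0236,0],[0.163,-0.067,-0.045,0,0,-0.0236,0],[0.163,-0.067,-0.045,0,0,-0.0236,0],[0.163,-0.067,-0.045,0,0,-0.0236,0],[0.163,-0.067,-0.045,0,0,-0.0236,0],[0.163,-0.067,-0.045,0,0,-0.0236,0],[0,0,0,0,0,0,0],[0,0,0,0,0,0,0]]]'

```text
clock: 2.95
tcp_pos: [0.3805, 0.0989, 0.4005]
orientation: [0.001, 0.707, 0.708, 0.0]
wrist_force: [-0.1, -0.5, -0.3]
finger_gap: 0.0855
grip_force: 0.0
```

```bash
cat > look.py <<'E'
from h import *
import sys
s=env.get_state();print(s['clock'],s['tcp_pos'].round(3) if hasattr(s['tcp_pos'],'round') else s['tcp_pos'],np.round(s['joint_pos'],2))
Z={'tile_1':.006,'guard_hinge':.145,'backrest_hinge':.024,'seat':.045,'guard_handle':.069,'backrest_handle':.036}
for n in sys.argv[2].split(','):
    c=cam(n);save(c,n+sys.argv[1]+'.png');print(n)
    for t in('tile_1','beaker','tape_roll','wipes_box','petri','stand','guard_handle','backrest_handle','guard_hinge','backrest_hinge','seat'):
        for r in spotter.landmark_of(t,n): 
            if r['conf']>.25: print(t,np.round(r['uv'],1),round(r['conf'],2),onz(c,r['uv'],Z.get(t,0)).round(3))
E
python3 look.py 1 wrist,scene,side
```

```text
2.95 [0.381 0.099 0.4  ] [ 0.05 -0.04  0.05  1.65 -0.    1.62]
wrist
tile_1 [323.3 329.8] 0.75 [ 0.455 -0.208  0.006]
stand [362.2 156.7] 0.65 [0.508 0.111 0.   ]
stand [362.  158.5] 0.4 [0.508 0.108 0.   ]
guard_handle [336.  293.3] 0.93 [ 0.464 -0.097  0.069]
backrest_hinge [336.4 292.5] 0.38 [ 0.473 -0.121  0.024]
seat [361.8 156.6] 0.75 [0.497 0.116 0.045]
seat [275.7 260.6] 0.73 [ 0.368 -0.051  0.045]
scene
tile_1 [309.9 273.9] 0.82 [ 0.458 -0.211  0.006]
tile_1 [203.6 177.7] 0.65 [0.486 0.445 0.006]
tile_1 [349.4 308.2] 0.62 [ 0.455 -0.389  0.006]
tape_roll [257.9 264.6] 0.89 [ 0.358 -0.063  0.   ]
wipes_box [402.6 296.1] 0.86 [ 0.62  -0.467  0.   ]
petri [329.7 246.1] 0.77 [ 0.603 -0.163  0.   ]
stand [256.2 217.2] 0.75 [0.502 0.123 0.   ]
guard_handle [287.4 242.7] 0.78 [ 0.456 -0.101  0.069]
backrest_handle [199.6 194.7] 0.98 [0.395 0.334 0.036]
seat [254.6 213.5] 0.7 [0.481 0.104 0.045]
seat [351.5 306.1] 0.51 [ 0.441 -0.404  0.045]
side
tile_1 [220.1 178.1] 0.8 [0.488 0.435 0.006]
tile_1 [349.2 324.9] 0.77 [ 0.475 -0.389  0.006]
tile_1 [302.8 284.3] 0.6 [ 0.452 -0.204  0.006]
beaker [373.  280.6] 0.93 [ 0.636 -0.281  0.   ]
tape_roll [254.7 268.5] 0.69 [ 0.369 -0.075  0.   ]
wipes_box [411.8 325.7] 0.85 [ 0.616 -0.464  0.   ]
petri [340.8 259.3] 0.82 [ 0.611 -0.16   0.   ]
stand [265.8 223.2] 0.61 [0.504 0.108 0.   ]
guard_handle [284.  244.7] 0.87 [ 0.453 -0.096  0.069]
guard_handle [265.5 221.1] 0.72 [0.462 0.032 0.069]
backrest_handle [211.2 193.5] 0.67 [0.399 0.305 0.036]
backrest_hinge [349.5 324.5] 0.56 [ 0.465 -0.401  0.024]
seat [259.9 211.6] 0.74 [0.487 0.118 0.045]
```

View pics/wrist1.png

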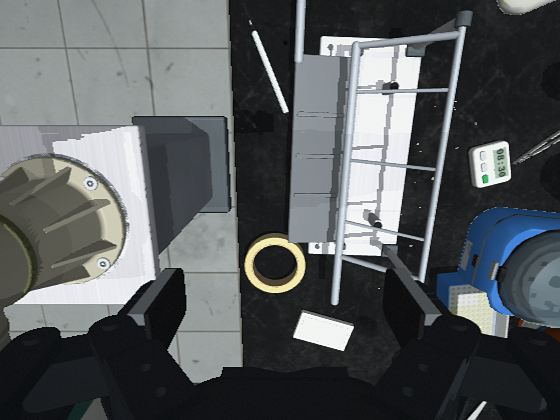

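The wrist view shows the stand with a slight yaw: base corners near (321,38), (422,40) and (309,254), the guard crossbar end at (335,303), and a tile at (323,330).

Run:
```python
from h import *
from scipy.optimize import least_squares
c=cam('wrist')
pts=[((321,38),(-.075,.170,.01)),((422,40),(.075,.170,.01)),((309,254),(-.075,-.170,.01)),((335,303),(-.034,-.231,.069)),((464,17),(.063,.16,.152))]
def T(v): 
    a=v[2];return lambda P:np.array([v[0]+np.cos(a)*P[0]-np.sin(a)*P[1],v[1]+np.sin(a)*P[0]+np.cos(a)*P[1],P[2]])
def f(v): return np.concatenate([proj(c,T(v)(P))-uv for uv,P in pts])
r=least_squares(f,[.5,.115,0],loss='soft_l1',f_scale=3);print(r.x,f(r.x).reshape(-1,2).round(1).tolist())
for uv,P in pts: print(onz(c,uv,P[2]).round(3))
# tile in picture
ok=spotter.cut_out('tile_1','wrist')
for k in ok[:2]:
    b=cv2.minAreaRect(np.argwhere(k['region'])[:,::-1].astype(np.float32));q=np.array([onz(c,u,.012) for u in cv2.boxPoints(b)]);print(k['conf'],q.mean(0).round(3),[np.linalg.norm(q[i]-q[i-1]).round(3) for i in range(2)],np.degrees(np.arctan2(*(q[1]-q[0])[[1,0]])))
```

```text
[ 0.50297063  0.11101393 -0.02664945] [[-1.8, -1.9], [0.9, -1.1], [-0.3, 0.9], [0.2, 2.1], [0.6, 0.7]]
[0.435 0.28  0.01 ]
[0.581 0.278 0.01 ]
[ 0.424 -0.055  0.01 ]
[ 0.462 -0.115  0.069]
[0.57  0.27  0.152]
0.62 [ 0.454 -0.205  0.012] [np.float64(0.108), np.float64(0.062)] 76.89640840564881
0.6 [0.529 0.084 0.012] [np.float64(0.319), np.float64(0.475)] 87.19605844001259
```

```bash
cat >> h.py <<'E'
SV=[.503,.111,-.0266]
def S(x,y,z):
    a=SV[2];return np.array([SV[0]+np.cos(a)*x-np.sin(a)*y,SV[1]+np.sin(a)*x+np.cos(a)*y,z])
YS=np.pi/2+SV[2]
E
python3 - <<'E'
from h import *
p=S(-.034,-.21,.069);print(p)
a=plan([p[0],p[1],.15],Q(YS));plan([p[0],p[1],.05],Q(YS),start=a)
E
```

```text
[ 0.46342669 -0.09802142  0.069     ]
N 8 row [-0.0974, 0.0426, 0.125, 0.0, 0.0, 0.001]
N 3 row [0.0, 0.0, 0.1333, 0.0, 0.0, 0.0]
```

Call:
jog_arm --increments '[[[-0.0974,0.0426,0.125,0,0,0.001,120],[-0.0974,0.0426,0.125,0,0,0.001,120],[-0.0974,0.0426,0.125,0,0,0.001,120],[-0.0974,0.0426,0.125,0,0,0.001,120],[-0.0974,0.0426,0.125,0,0,0.001,120],[-0.0974,0.0426,0.125,0,0,0.001,120],[-0.0974,0.0426,0.125,0,0,0.001,120],[-0.0974,0.0426,0.125,0,0,0.001,120],[0,0,0,0,0,0,120],[0,0,0,0,0,0,120]]]' --force 40

```text
clock: 5.85
tcp_pos: [0.4627, -0.098, 0.1494]
orientation: [-0.001, 0.717, 0.697, -0.0]
wrist_force: [-0.8, -0.6, 0.0]
finger_gap: 0.0449
grip_force: 0.0
```

Run:
```python
from h import *
s=env.get_state();print(s['tcp_pos'],s['finger_gap'])
c=cam('wrist');save(c,'w2.png');print([(r['uv'],r['conf'],onz(c,r['uv'],.069)) for r in spotter.landmark_of('guard_handle','wrist')],proj(c,S(-.034,-.21,.069)),proj(c,S(-.034,-.231,.069)))
```

```text
[ 0.46267212 -0.0980025   0.14938152] 0.044933196071160864
[([283.6, 222.1], 0.6, array([ 0.46289835, -0.09727815,  0.069     ]))] [284.38329081 223.09127054] [284.43851729 250.96873159]
```

View pics/w2.png

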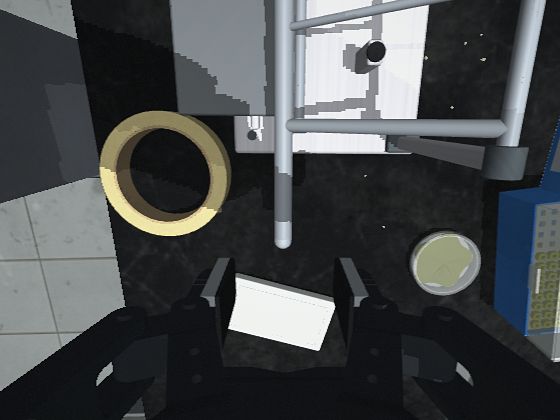

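The rod end shows at (283,247) and the landmark agrees with the model to within 1 mm.

Call:
jog_arm --increments '[[[0,0,0.1333,0,0,0,120],[0,0,0.1333,0,0,0,120],[0,0,0.1333,0,0,0,120],[0,0,0,0,0,0,120],[0,0,0,0,0,0,255],[0,0,0,0,0,0,255],[0,0,0,0,0,0,255],[0,0,0,0,0,0,255],[0,0,0,0,0,0,255]]]' --force 40

```text
clock: 6.85
tcp_pos: [0.4616, -0.098, 0.0521]
orientation: [-0.0, 0.717, 0.697, -0.001]
wrist_force: [-9.1, 0.1, 8.2]
finger_gap: 0.0106
grip_force: 39.0
```

Run:
```python
import numpy as np
th=np.linspace(0,2.44,21);a=np.radians(218)-th
P=np.c_[.123*np.cos(a),.123*np.sin(a)];d=np.diff(P,axis=0)/.25
print([[0,float(x.round(4)),float((-z).round(4)),0,0,0,255] for x,z in d])
```

```text
[[0, -0.034, -0.0494, 0, 0, 0, 255], [0, -0.0277, -0.0532, 0, 0, 0, 255], [0, -0.021, -0.0562, 0, 0, 0, 255], [0, -0.014, -0.0583, 0, 0, 0, 255], [0, -0.0068, -0.0596, 0, 0, 0, 255], [0, 0.0005, -0.06, 0, 0, 0, 255], [0, 0.0078, -0.0595, 0, 0, 0, 255], [0, 0.0149, -0.0581, 0, 0, 0, 255], [0, 0.0219, -0.0558, 0, 0, 0, 255], [0, 0.0285, -0.0528, 0, 0, 0, 255], [0, 0.0347, -0.0489, 0, 0, 0, 255], [0, 0.0404, -0.0443, 0, 0, 0, 255], [0, 0.0455, -0.0391, 0, 0, 0, 255], [0, 0.0499, -0.0332, 0, 0, 0, 255], [0, 0.0536, -0.0269, 0, 0, 0, 255], [0, 0.0565, -0.0202, 0, 0, 0, 255], [0, 0.0585, -0.0132, 0, 0, 0, 255], [0, 0.0597, -0.0059, 0, 0, 0, 255], [0, 0.06, 0.0014, 0, 0, 0, 255], [0, 0.0594, 0.0087, 0, 0, 0, 255]]
```

Call:
jog_arm --increments '[[[0,-0.034,-0.0494,0,0,0,255],[0,-0.0277,-0.0532,0,0,0,255],[0,-0.021,-0.0562,0,0,0,255],[0,-0.014,-0.0583,0,0,0,255],[0,-0.0068,-0.0596,0,0,0,255],[0,0.0005,-0.06,0,0,0,255],[0,0.0078,-0.0595,0,0,0,255],[0,0.0149,-0.0581,0,0,0,255],[0,0.0219,-0.0558,0,0,0,255],[0,0.0285,-0.0528,0,0,0,255]]]'

```text
clock: 7.85
tcp_pos: [0.4501, -0.0976, 0.1922]
orientation: [-0.003, 0.717, 0.697, -0.004]
wrist_force: [-16.5, -3.9, 4.3]
finger_gap: 0.0105
grip_force: 39.0
```

Call:
jog_arm --increments '[[[0,0.0347,-0.0489,0,0,0,255],[0,0.0404,-0.0443,0,0,0,255],[0,0.0455,-0.0391,0,0,0,255],[0,0.0499,-0.0332,0,0,0,255],[0,0.0536,-0.0269,0,0,0,255],[0,0.0565,-0.0202,0,0,0,255],[0,0.0585,-0.0132,0,0,0,255],[0,0.0597,-0.0059,0,0,0,255],[0,0.06,0.0014,0,0,0,255],[0,0.0594,0.0087,0,0,0,255],[0,0,0,0,0,0,255]]]'

```text
clock: 8.95
tcp_pos: [0.5861, -0.1022, 0.2509]
orientation: [0.003, 0.717, 0.697, 0.0]
wrist_force: [-4.1, -2.5, 10.5]
finger_gap: 0.0102
grip_force: 42.8
```

Call:
jog_arm --increments '[[[0,0.01,0.006,0,0,0,255],[0,0.01,0.004,0,0,0,255],[0,0,0,0,0,0,255],[0,0,0,0,0,0,255],[0,0,0,0,0,0,180],[0,0,0,0,0,0,120],[0,0,0,0,0,0,120],[0,0,0,0,0,0,120],[0,0,-0.1,0,0,0,120],[0,0,-0.15,0,0,0,120],[0,-0.1,-0.15,0,0,0,120],[0,-0.16,-0.06,0,0,0,120],[0,-0.2,0,0,0,0,120],[0,-0.2,0,0,0,0,120]]]'

```text
clock: 10.35
tcp_pos: [0.4246, -0.0968, 0.3588]
orientation: [0.001, 0.716, 0.698, 0.0]
wrist_force: [-0.3, -0.4, 1.1]
finger_gap: 0.0453
grip_force: 0.0
```

Run:
```python
from h import *
s=env.get_state();print(s['tcp_pos'],s['finger_gap'])
c=cam('side');save(c,'side3.png')
for w in('guard_handle','backrest_handle'):print(w,[(r['uv'],r['conf']) for r in spotter.landmark_of(w,'side')])
for t in(2.23,2.46):
    a=np.radians(218)-t;print(proj(c,S(.063+.123*np.cos(a),-.21,.145+.123*np.sin(a))))
b=np.radians(172);hb=S(-.022+.085*np.cos(b),.21,.024+.085*np.sin(b));print(hb,proj(c,hb))
c=cam('scene')
print(proj(c,hb),[(r['uv'],r['conf']) for r in spotter.landmark_of('backrest_handle','scene')])
a=plan([hb[0],hb[1],.25],Q(YS))
```

```text
[ 0.42460829 -0.09682713  0.3587968 ] 0.04532619752508467
guard_handle [([325.1, 174.5], 0.95)]
backrest_handle [([209.4, 192.3], 0.58)]
[320.46089222 175.8084696 ]
[329.11594877 174.51523393]
[0.40245012 0.32374957 0.03582971] [209.97586621 190.81135838]
[202.69950822 195.17230177] [([204.7, 195.3], 0.88)]
N 10 row [0.168, -0.014, 0.0436, 0.0001, 0.0, -0.0]
```

View pics/side3.png

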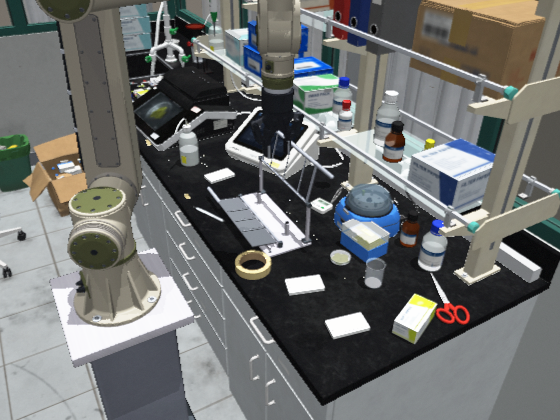

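The guard stands open by itself in the side view. All three tiles show, at (219,175), (305,285) and (348,325), and the backrest handle is at about (210,191).

Call:
jog_arm --increments '[[[0.168,-0.014,0.02,0,0,0,120],[0.168,-0.014,0.02,0,0,0,120],[0.168,-0.014,0.02,0,0,0,120],[0.168,-0.014,0.04,0,0,0,120],[0.168,-0.014,0.06,0,0,0,120],[0.168,-0.014,0.08,0,0,0,120],[0.168,-0.014,0.08,0,0,0,120],[0.168,-0.014,0.1,0,0,0,120],[0.168,-0.014,0.12,0,0,0,120],[0.168,-0.014,0.12,0,0,0,120],[0.028,0,0.1,0,0,0,120],[0,0,0.1,0,0,0,120],[0,0,0,0,0,0,120],[0,0,0,0,0,0,120]]]'

```text
clock: 12.0
tcp_pos: [0.4026, 0.3286, 0.1451]
orientation: [-0.0, 0.716, 0.698, -0.001]
wrist_force: [0.4, 0.0, 0.8]
finger_gap: 0.0449
grip_force: 0.0
```

Run:
```python
from h import *
s=env.get_state();print(s['tcp_pos'],s['finger_gap'])
c=cam('wrist');save(c,'w4.png')
print([(r['uv'],r['conf'],onz(c,r['uv'],.036)) for r in spotter.landmark_of('backrest_handle','wrist')],proj(c,S(-.1062,.21,.0358)),proj(c,S(-.1062,.231,.0358)))
plan(S(-.1062,.217,.0168),Q(YS))
th=np.linspace(0,2.36,16);a=np.radians(172)-th
P=np.c_[.085*np.cos(a),.085*np.sin(a)];d=np.diff(P,axis=0)/.25
print([[0,float(x.round(4)),float((-z).round(4)),0,0,0,255] for x,z in d])
```

```text
[0.40259278 0.32859867 0.14508262] 0.04487666023104758
[([285.0, 212.2], 0.81, array([0.40388302, 0.32831575, 0.036     ]))] [283.30223689 217.74929108] [283.27163359 191.6670207 ]
N 3 row [0.0027, -0.0015, 0.1733, 0.0002, -0.0001, -0.0001]
[[0, 0.0116, -0.0522, 0, 0, 0, 255], [0, 0.0196, -0.0497, 0, 0, 0, 255], [0, 0.0272, -0.046, 0, 0, 0, 255], [0, 0.034, -0.0412, 0, 0, 0, 255], [0, 0.0401, -0.0354, 0, 0, 0, 255], [0, 0.0451, -0.0286, 0, 0, 0, 255], [0, 0.049, -0.0212, 0, 0, 0, 255], [0, 0.0518, -0.0133, 0, 0, 0, 255], [0, 0.0532, -0.005, 0, 0, 0, 255], [0, 0.0533, 0.0034, 0, 0, 0, 255], [0, 0.0521, 0.0117, 0, 0, 0, 255], [0, 0.0497, 0.0197, 0, 0, 0, 255], [0, 0.046, 0.0273, 0, 0, 0, 255], [0, 0.0411, 0.0341, 0, 0, 0, 255], [0, 0.0353, 0.0402, 0, 0, 0, 255]]
```

View pics/w4.png

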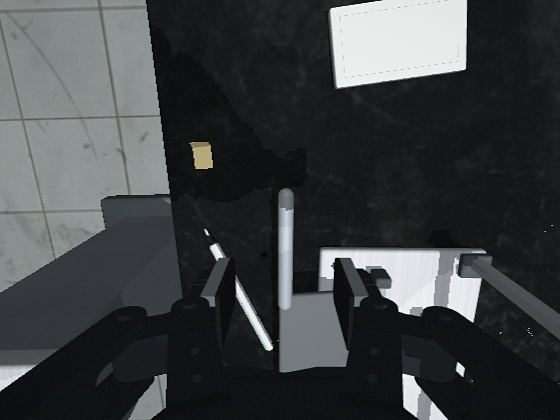

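The rod runs straight between the fingers, at column 286 with its tip at row 190. I'll grip and swing it.

Call:
jog_arm --increments '[[[0.0027,0.0005,0.17,0,0,0,120],[0.0027,0,0.17,0,0,0,120],[0.0027,0,0.17,0,0,0,120],[0,0,0,0,0,0,120],[0,0,0,0,0,0,255],[0,0,0,0,0,0,255],[0,0,0,0,0,0,255],[0,0,0,0,0,0,255],[0,0,0,0,0,0,255],[0,0.0116,-0.0522,0,0,0,255],[0,0.0196,-0.0497,0,0,0,255],[0,0.0272,-0.046,0,0,0,255],[0,0.034,-0.0412,0,0,0,255]]]'

```text
clock: 13.4
tcp_pos: [0.423, 0.3305, 0.0673]
orientation: [-0.003, 0.716, 0.698, -0.0]
wrist_force: [-9.5, 4.1, 2.1]
finger_gap: 0.0104
grip_force: 39.0
```

Call:
jog_arm --increments '[[[0,0.0401,-0.0354,0,0,0,255],[0,0.0451,-0.0286,0,0,0,255],[0,0.049,-0.0212,0,0,0,255],[0,0.0518,-0.0133,0,0,0,255],[0,0.0532,-0.005,0,0,0,255],[0,0.0533,0.0034,0,0,0,255],[0,0.0521,0.0117,0,0,0,255],[0,0.0497,0.0197,0,0,0,255],[0,0.046,0.0273,0,0,0,255],[0,0.0411,0.0341,0,0,0,255],[0,0.0353,0.0402,0,0,0,255],[0,0,0,0,0,0,255],[0,0,0,0,0,0,255]]]'

```text
clock: 14.7
tcp_pos: [0.5548, 0.3262, 0.0585]
orientation: [-0.0, 0.717, 0.698, 0.0]
wrist_force: [-6.7, -0.9, 15.3]
finger_gap: 0.0106
grip_force: 45.9
```

Call:
jog_arm --increments '[[[0,0,0,0,0,0,180],[0,0,0,0,0,0,120],[0,0,0,0,0,0,120],[0,0,0,0,0,0,120],[0,0,-0.08,0,0,0,120],[0,0,-0.15,0,0,0,120],[0.05,-0.05,-0.18,0,0,0,60],[0.05,-0.08,-0.18,0,0,0,20],[0.05,-0.08,-0.18,0,0,0,0],[0.05,-0.08,-0.18,0,0,0,0],[0,0,-0.1,0,0,0,0],[0,0,0,0,0,0,0],[0,0,0,0,0,0,0]]]'

```text
clock: 16.0
tcp_pos: [0.4847, 0.3775, 0.3175]
orientation: [0.0, 0.717, 0.698, 0.0]
wrist_force: [-0.3, 0.2, -0.3]
finger_gap: 0.0857
grip_force: 0.0
```

```bash
cat > tile.py <<'E'
from h import *
import sys
def tiles(name='wrist'):
    c=cam(name);out=[]
    for k in spotter.cut_out('tile_1',name):
        if k['conf']<.3: continue
        m=k['region'].astype(np.uint8)
        b=cv2.minAreaRect(np.argwhere(m)[:,::-1].astype(np.float32));bp=cv2.boxPoints(b)
        q=np.array([onz(c,u,.012) for u in bp])
        L=[np.linalg.norm(q[1]-q[0]),np.linalg.norm(q[2]-q[1])]
        e=(q[1]-q[0]) if L[0]>L[1] else (q[2]-q[1])
        ang=np.arctan2(e[1],e[0]); ang=(ang+np.pi/2)%np.pi-np.pi/2
        out.append((q.mean(0)[:2],ang));print(name,round(k['conf'],2),'uv',np.round(k['uv'],0),q.mean(0).round(4),np.round(L,3),'long axis rad',round(ang,3))
    return c,out
if __name__=='__main__':
    s=env.get_state();print(s['clock'],np.round(s['tcp_pos'],3),np.round(s['joint_pos'],2))
    c,_=tiles(sys.argv[1]);save(c,sys.argv[2])
E
python3 tile.py wrist w5.png; python3 tile.py scene sc5.png; python3 tile.py side sd5.png
```

```text
16.0 [0.485 0.378 0.318] [ 0.53  0.39  0.37  1.55 -0.    2.13]
wrist 0.94 uv [289. 114.] [0.4936 0.4539 0.012 ] [0.099 0.056] long axis rad 0.092
16.1 [0.484 0.377 0.316] [ 0.53  0.39  0.37  1.55 -0.    2.13]
scene 0.7 uv [309. 272.] [ 0.4516 -0.21    0.012 ] [0.109 0.065] long axis rad -0.315
scene 0.66 uv [348. 307.] [ 0.4655 -0.3873  0.012 ] [0.108 0.065] long axis rad -0.198
scene 0.63 uv [204. 180.] [0.4879 0.4504 0.012 ] [0.12  0.072] long axis rad 0.11
scene 0.62 uv [255. 259.] [ 0.3667 -0.0663  0.012 ] [0.101 0.125] long axis rad 0.855
16.2 [0.484 0.377 0.315] [ 0.53  0.39  0.37  1.55 -0.    2.13]
side 0.93 uv [345. 324.] [ 0.4662 -0.3903  0.012 ] [0.115 0.068] long axis rad -0.189
side 0.82 uv [222. 177.] [0.4866 0.4459 0.012 ] [0.117 0.075] long axis rad 0.136
side 0.79 uv [303. 284.] [ 0.4503 -0.211   0.012 ] [0.11  0.075] long axis rad -0.26
```

View pics/w5.png

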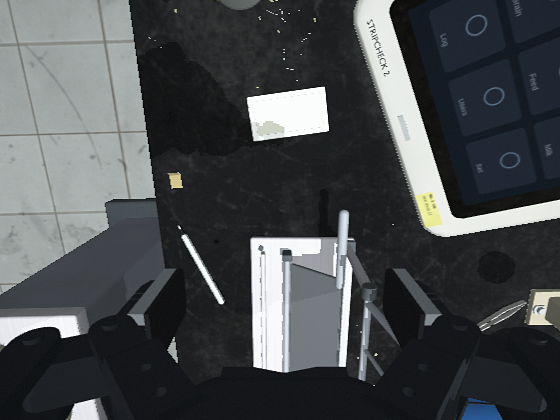

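The view shows the backrest flipped, with its rod at (343,235), and the far tile at (289,114). Next I fetch that tile.

Run:
```python
from h import *
plan([.4936,.4539,.11],Q(np.pi+.092),N=13)
```

```text
N 13 row [0.0173, 0.0208, 0.0633, -0.0001, -0.0, -0.0414]
```

Call:
jog_arm --increments '[[[0.0173,0.0208,0.0633,0,0,-0.0414,0],[0.0173,0.0208,0.0633,0,0,-0.0414,0],[0.0173,0.0208,0.0633,0,0,-0.0414,0],[0.0173,0.0208,0.0633,0,0,-0.0414,0],[0.0173,0.0208,0.0633,0,0,-0.0414,0],[0.0173,0.0208,0.0633,0,0,-0.0414,0],[0.0173,0.0208,0.0633,0,0,-0.0414,0],[0.0173,0.0208,0.0633,0,0,-0.0414,0],[0.0173,0.0208,0.0633,0,0,-0.0414,0],[0.0173,0.0208,0.0633,0,0,-0.0414,0],[0.0173,0.0208,0.0633,0,0,-0.0414,0],[0.0173,0.0208,0.0633,0,0,-0.0414,0],[0.0173,0.0208,0.0633,0,0,-0.0414,0],[0,0,0,0,0,0,0],[0,0,0,0,0,0,0],[0,0,0,0,0,0,0]]]'

```text
clock: 17.9
tcp_pos: [0.4947, 0.4545, 0.1127]
orientation: [0.001, -0.045, 0.999, 0.0]
wrist_force: [0.3, -0.6, -0.2]
finger_gap: 0.0851
grip_force: 0.0
```

```bash
python3 tile.py wrist w6.png; python3 -c "
from h import *
plan([.4936,.4539,.002],Q(np.pi+.092),N=6)"
```

```text
17.9 [0.495 0.455 0.113] [ 0.62  0.55  0.12  1.14 -0.    0.53]
wrist 0.89 uv [283. 206.] [0.4921 0.4544 0.012 ] [0.055 0.1  ] long axis rad 0.145
N 6 row [0.001, -0.0004, 0.074, 0.0, 0.0001, -0.0]
```

View pics/w6.png

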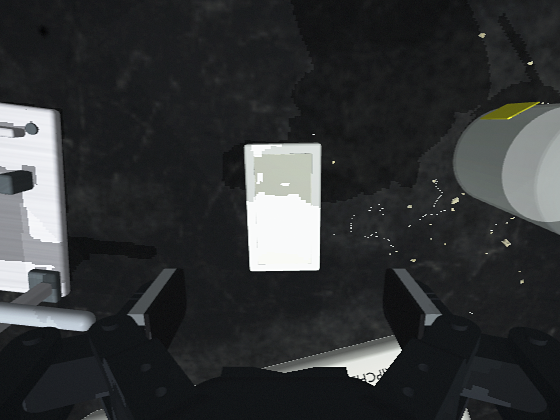

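The tile is centred at (283,206), between the fingers and square to them.

Call:
jog_arm --increments '[[[0.001,-0.0004,0.075,0,0,0,0],[0.001,-0.0004,0.075,0,0,0,0],[0.001,-0.0004,0.075,0,0,0,0],[0.001,-0.0004,0.075,0,0,0,0],[0.001,0,0.075,0,0,0,0],[0.001,0,0.065,0,0,0,0],[0,0,0.01,0,0,0,0],[0,0,0.006,0,0,0,0],[0,0,0.004,0,0,0,0],[0,0,0,0,0,0,0]]]' --force 40

```text
clock: 19.0
tcp_pos: [0.4933, 0.4545, -0.002]
orientation: [0.001, -0.046, 0.999, 0.0]
wrist_force: [-0.1, -0.6, -0.6]
finger_gap: 0.0855
grip_force: 0.0
```

Call:
jog_arm --increments '[[[0,0,0,0,0,0,255],[0,0,0,0,0,0,255],[0,0,0,0,0,0,255],[0,0,0,0,0,0,255],[0,0,0,0,0,0,255],[0,0,-0.02,0,0,0,255],[0,0,-0.04,0,0,0,255],[0,0,-0.08,0,0,0,255],[0,0,-0.16,0,0,0,255],[0,0,-0.16,0,0,0,255],[0,0,-0.16,0,0,0,255],[0,0,-0.16,0,0,0,255],[0,0,0,0,0,0,255],[0,0,0,0,0,0,255]]]'

```text
clock: 20.4
tcp_pos: [0.493, 0.4544, 0.1934]
orientation: [0.001, -0.046, 0.999, 0.001]
wrist_force: [0.5, 0.3, -1.2]
finger_gap: 0.0545
grip_force: 43.1
```

Run:
```python
from h import *
s=env.get_state();print(s['tcp_pos'],s['finger_gap'],s['grip_force'],s['joint_pos'])
c=cam('wrist');save(c,'w7.png')
# tile in tool frame: use cut_out corners
for k in spotter.cut_out('tile_1','wrist')[:2]:
    bp=cv2.boxPoints(cv2.minAreaRect(np.argwhere(k['region'])[:,::-1].astype(np.float32)));print(k['conf'],bp.round(0).tolist())
```

```text
[0.49302885 0.45439435 0.19336197] 0.05452352717915356 43.0535352230072 [ 6.25083624e-01  5.12824127e-01  2.54292570e-01  1.30954730e+00
 -9.47537693e-05  5.32064945e-01]
0.56 [[213.0, 167.0], [354.0, 165.0], [356.0, 371.0], [215.0, 373.0]]
```

View pics/w7.png

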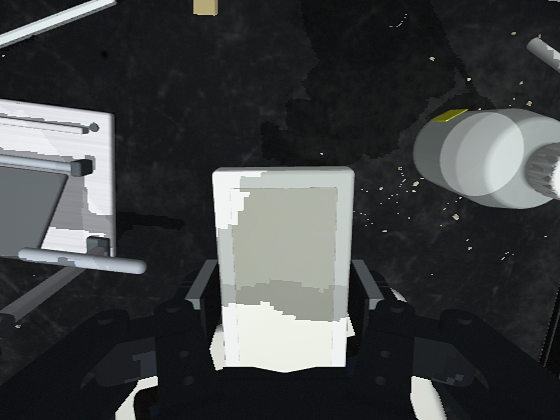

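The tile is held square. The view shows its edges at columns 213–355 and its far end at row 167.

```bash
cat >> h.py <<'E'
SL=np.radians(38)
def seat_rot(): return Q(np.pi+SV[2],-SL)
def seat_tcp(y,dx,up,n,dz=.008,side=0):
    # dx: tile centre in tool x; up: offset up the slope; n: clearance off the backrest
    C=S(-.009,y,.045);M=seat_rot().as_matrix()
    return C-M@np.array([dx,side,-dz])-M[:,0]*up-M[:,2]*n
def edge_x(c,uv,zt):
    # tool x of pixel on plane tool z=zt
    m=np.array(cams_mount);d=m[:3,:3]@np.linalg.inv(c[1])@np.array([uv[0],uv[1],1.]);o=m[:3,3];return o+d*(zt-o[2])/d[2]
cams_mount=[[0,-.962,-.275,.07],[1,-.001,.001,0],[-.001,-.275,.962,-.143]]
E
python3 - <<'E'
from h import *
s=env.get_state();K=cam('wrist')
e=edge_x(K,(284,168),-.014);print(e, edge_x(K,(213,168),-.014),edge_x(K,(355,168),-.014))
dx=e[0]-.05
st=(s['tcp_pos'],Rq(s['orientation']))
w=plan(seat_tcp(.092,dx,.01,.13),seat_rot());print(w[0])
w=plan(seat_tcp(.092,dx,.01,.025),seat_rot(),start=w);print(w[0])
E
```

```text
[ 0.05184827  0.00010004 -0.014     ] [ 0.05185214 -0.02736356 -0.014     ] [ 0.05184441  0.02757535 -0.014     ]
N 6 row [0.0547, -0.1633, 0.0151, 0.002, -0.0353, 0.0061]
[0.43069923 0.20495621 0.14843184]
N 3 row [-0.0, -0.0, 0.14, -0.0, 0.0, -0.0]
[0.49532082 0.20323687 0.06569071]
```

Call:
jog_arm --increments '[[[0.0547,-0.1633,0.0151,0.002,-0.0353,0.0061,255],[0.0547,-0.1633,0.0151,0.002,-0.0353,0.0061,255],[0.0547,-0.1633,0.0151,0.002,-0.0353,0.0061,255],[0.0547,-0.1633,0.0151,0.002,-0.0353,0.0061,255],[0.0547,-0.1633,0.0151,0.002,-0.0353,0.0061,255],[0.0547,-0.1633,0.0151,0.002,-0.0353,0.0061,255],[0,0,0,0,0,0,255],[0,0,0,0,0,0,255],[0,0,0.1,0,0,0,255],[0,0,0.1,0,0,0,255],[0,0,0.1,0,0,0,255],[0,0,0.08,0,0,0,255],[0,0,0.04,0,0,0,255],[0,0,0,0,0,0,255],[0,0,0,0,0,0,255]]]'

```text
clock: 22.05
tcp_pos: [0.4976, 0.208, 0.0679]
orientation: [0.323, 0.012, 0.946, -0.003]
wrist_force: [-1.0, 0.3, -0.9]
finger_gap: 0.0545
grip_force: 43.0
```

Run:
```python
from h import *
s=env.get_state();c=cam('side');save(c,'s8.png');c=cam('wrist');save(c,'w8.png')
a=cv2.imread('pics/s8.png')[130:290,150:390];b=cv2.imread('pics/w8.png')
cv2.imwrite('pics/v8.png',np.hstack([cv2.resize(a,(460,307)),cv2.resize(b,(340,255))[:307] if 0 else cv2.copyMakeBorder(cv2.resize(b,(340,255)),0,52,0,0,cv2.BORDER_CONSTANT)]))
print(s['tcp_pos'],s['wrist_force'],s['joint_pos'])
w=plan(seat_tcp(.092,.002,.01,.002),seat_rot());w=plan(seat_tcp(.092,.002,.0,.001),seat_rot(),start=w)
```

```text
[0.49759007 0.20799074 0.06786884] [-0.97355395  0.31638627 -0.88157717] [ 0.3810857   0.0782445  -0.98185815 -0.1068828  -0.24219482  0.32791753]
N 1 row [0.0121, -0.0198, 0.096, 0.001, -0.0014, 0.0004]
N 1 row [0.04, -0.0, 0.004, -0.0, 0.0, -0.0]
```

View pics/v8.png

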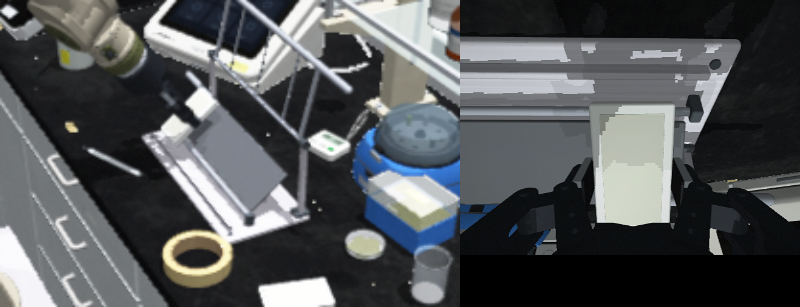

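Call:
jog_arm --increments '[[[0.004,-0.007,0.03,0.0005,-0.0007,0,255],[0.004,-0.007,0.03,0.0005,-0.0007,0,255],[0.004,-0.006,0.024,0,0,0,255],[0,0,0.01,0,0,0,255],[0,0,0,0,0,0,255],[0,0,0,0,0,0,255]]]'

```text
clock: 22.75
tcp_pos: [0.509, 0.2022, 0.047]
orientation: [0.325, 0.012, 0.946, -0.005]
wrist_force: [0.4, 0.2, -0.2]
finger_gap: 0.0548
grip_force: 43.0
```

Run:
```python
from h import *
s=env.get_state();print(s['joint_pos'],s['wrist_force'])
w=plan(seat_tcp(.092,.002,.0,.001),seat_rot())
```

```text
[ 0.35918505  0.14109937 -0.99828603 -0.19338987 -0.23406037  0.30909569] [ 0.35265047  0.18146058 -0.23094132]
N 1 row [0.0365, 0.0027, 0.0034, -0.0002, -0.0005, 0.0003]
```

Call:
jog_arm --increments '[[[0.012,0.001,0.002,0,0,0,255],[0.012,0.001,0.002,0,0,0,255],[0.01,0,0.002,0,0,0,255],[0.004,0,0.002,0,0,0,255],[0,0,0,0,0,0,255],[0,0,0,0,0,0,255]]]'

```text
clock: 23.35
tcp_pos: [0.5023, 0.2029, 0.0396]
orientation: [0.325, 0.012, 0.946, -0.005]
wrist_force: [-4.2, -0.5, 3.5]
finger_gap: 0.0546
grip_force: 43.6
```

Call:
jog_arm --increments '[[[0.006,0,0,0,0,0,255],[0.006,0,0,0,0,0,255],[0,0,0,0,0,0,255]]]'

```text
clock: 23.65
tcp_pos: [0.5022, 0.203, 0.0395]
orientation: [0.327, 0.013, 0.945, -0.005]
wrist_force: [-2.2, -1.8, 5.5]
finger_gap: 0.0551
grip_force: 43.7
```

Run:
```python
from h import *
s=env.get_state();f=np.array(s['wrist_force']);M=Rq(s['orientation']).as_matrix();print('force in tool',M.T@f)
d=M.T@(seat_tcp(.092,.002,0,0)-np.array(s['tcp_pos']));print('to seat, tool',d)
```

```text
force in tool [-1.75981016 -1.85850366 -5.66599913]
to seat, tool [-8.79657044e-04  2.07361049e-05  1.42485871e-04]
```

Call:
jog_arm --increments '[[[0,0,0,0,0,0,150],[0,0,0,0,0,0,60],[0,0,0,0,0,0,0],[0,0,0,0,0,0,0],[0,0,-0.02,0,0,0,0],[0,0,-0.08,0,0,0,0],[0,0,-0.14,0,0,0,0],[0,0,-0.14,0,0,0,0],[0,0,-0.14,0,0,0,0],[0,0,0,0,0,0,0],[0,0,0,0,0,0,0]]]'

```text
clock: 24.75
tcp_pos: [0.4209, 0.2058, 0.1418]
orientation: [0.326, 0.012, 0.945, -0.004]
wrist_force: [-0.4, 0.3, -0.7]
finger_gap: 0.0851
grip_force: 0.0
```

Run:
```python
from h import *
s=env.get_state();c=cam('wrist');save(c,'w9.png');print(s['tcp_pos'],s['joint_pos'])
T=lambda u,y,n:S(-.009,y,.045)+np.array([np.cos(SL)*u-np.sin(SL)*n,0,np.sin(SL)*u+np.cos(SL)*n])
print('expected corners top face',[proj(c,T(u,.092+v,.006)).round(0).tolist() for u,v in((-.05,-.028),(-.05,.028),(.05,.028),(.05,-.028))])
for k in spotter.cut_out('tile_1','wrist')[:2]: print(k['conf'],cv2.boxPoints(cv2.minAreaRect(np.argwhere(k['region'])[:,::-1].astype(np.float32))).round(0).tolist())
```

```text
[0.42086267 0.20583995 0.14178249] [ 0.47262405 -0.20440508 -0.98048713  0.19129687 -0.29859373  0.4042973 ]
expected corners top face [[245.0, 145.0], [318.0, 145.0], [317.0, 265.0], [251.0, 265.0]]
0.85 [[247.0, 146.0], [319.0, 146.0], [319.0, 266.0], [247.0, 266.0]]
```

View pics/w9.png

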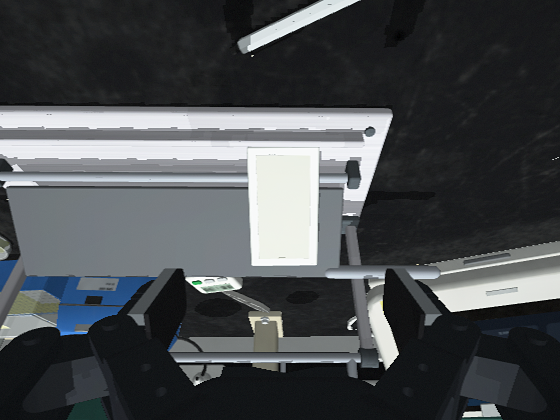

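The first tile is seated where expected, with its corners within 2 px. Next is the tile near (0.45, -0.21).

Run:
```python
from h import *
w=plan([.455,-.205,.17],Q(np.pi-.229,np.radians(18)),N=13)
```

```text
N 13 row [-0.0286, -0.1239, -0.0059, 0.0009, 0.0238, 0.0051]
```

Call:
jog_arm --increments '[[[-0.0286,-0.08,-0.08,0.0009,0.0238,0.0051,0],[-0.0286,-0.1239,-0.0059,0.0009,0.0238,0.0051,0],[-0.0286,-0.1239,-0.0059,0.0009,0.0238,0.0051,0],[-0.0286,-0.1239,-0.0059,0.0009,0.0238,0.0051,0],[-0.0286,-0.1239,-0.0059,0.0009,0.0238,0.0051,0],[-0.0286,-0.1239,-0.0059,0.0009,0.0238,0.0051,0],[-0.0286,-0.1239,-0.0059,0.0009,0.0238,0.0051,0],[-0.0286,-0.1239,-0.0059,0.0009,0.0238,0.0051,0],[-0.0286,-0.1239,-0.0059,0.0009,0.0238,0.0051,0],[-0.0286,-0.1239,-0.0059,0.0009,0.0238,0.0051,0],[-0.0286,-0.1239,-0.0059,0.0009,0.0238,0.0051,0],[-0.0286,-0.1239,-0.0059,0.0009,0.0238,0.0051,0],[-0.0286,-0.1239,-0.0059,0.0009,0.0238,0.0051,0],[0,0,0,0,0,0,0],[0,0,0,0,0,0,0],[0,0,0,0,0,0,0]]]'

```text
clock: 26.45
tcp_pos: [0.4435, -0.193, 0.1845]
orientation: [-0.156, 0.113, 0.981, 0.018]
wrist_force: [-0.3, -0.3, -0.7]
finger_gap: 0.0856
grip_force: 0.0
```

```bash
python3 tile.py wrist w10.png; python3 tile.py scene sc10.png
```

```text
26.45 [ 0.443 -0.193  0.185] [-0.52  0.42  0.03  1.49 -0.09 -0.28]
wrist 0.85 uv [269. 262.] [ 0.454  -0.2072  0.012 ] [0.1   0.057] long axis rad -0.307
wrist 0.73 uv [ 86. 404.] [ 0.5132 -0.4043  0.012 ] [0.035 0.098] long axis rad -0.21
26.55 [ 0.444 -0.193  0.186] [-0.52  0.42  0.03  1.49 -0.09 -0.28]
scene 0.9 uv [240. 199.] [0.5185 0.2402 0.012 ] [0.14  0.068] long axis rad 0.431
scene 0.83 uv [361. 300.] [ 0.5144 -0.396   0.012 ] [0.111 0.063] long axis rad -0.198
scene 0.75 uv [306. 272.] [ 0.4494 -0.2085  0.012 ] [0.112 0.067] long axis rad -0.294
```

View pics/w10.png

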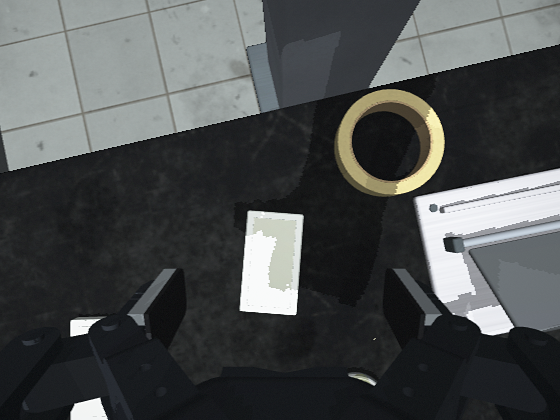

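Tile A shows at (270,262). The third tile has been knocked to about (0.514, -0.398).

Run:
```python
from h import *
r=Q(np.pi-.295,np.radians(18))
w=plan([.454,-.2072,.06],r,N=5);w=plan([.454,-.2072,.001],r,N=4,start=w)
```

```text
N 5 row [-0.0414, -0.009, 0.0929, -0.0014, 0.0002, 0.004]
N 4 row [-0.0182, -0.0, 0.0561, -0.0, -0.0, 0.0]
```

Call:
jog_arm --increments '[[[-0.0414,-0.009,0.0929,-0.0014,0.0002,0.004,0],[-0.0414,-0.009,0.0929,-0.0014,0.0002,0.004,0],[-0.0414,-0.009,0.0929,-0.0014,0.0002,0.004,0],[-0.0414,-0.009,0.0929,-0.0014,0.0002,0.004,0],[-0.0414,-0.009,0.0929,-0.0014,0.0002,0.004,0],[-0.0182,0,0.0561,0,0,0,0],[-0.0182,0,0.0561,0,0,0,0],[-0.0182,0,0.0561,0,0,0,0],[-0.0182,0,0.0561,0,0,0,0],[0,0,0,0,0,0,0],[0,0,0,0,0,0,0],[0,0,0,0,0,0,0]]]'

```text
clock: 27.85
tcp_pos: [0.4543, -0.2081, 0.0008]
orientation: [-0.155, 0.145, 0.977, 0.023]
wrist_force: [0.7, -0.3, -0.1]
finger_gap: 0.0855
grip_force: 0.0
```

Run:
```python
from h import *
w=plan([.454,-.2072,.001],Q(np.pi-.295,np.radians(18)),N=1)
```

```text
N 1 row [0.0022, 0.0031, 0.0001, 0.0001, -0.0003, -0.0002]
```

Call:
jog_arm --increments '[[[0,0.003,0,0,0,0,255],[0,0,0,0,0,0,255],[0,0,0,0,0,0,255],[0,0,0,0,0,0,255],[0,0,0,0,0,0,255],[0,0,0,0,0,0,255],[0.0062,0,-0.019,0,0,0,255],[0.0182,0,-0.0561,0,0,0,255],[0.05,0,-0.154,0,0,0,255],[0.05,0,-0.154,0,0,0,255],[0.05,0,-0.154,0,0,0,255],[0.05,0,-0.154,0,0,0,255],[0,0,0,0,0,0,255],[0,0,0,0,0,0,255]]]'

```text
clock: 29.25
tcp_pos: [0.455, -0.2077, 0.1833]
orientation: [-0.154, 0.146, 0.977, 0.023]
wrist_force: [-0.4, 0.6, -1.5]
finger_gap: 0.0551
grip_force: 42.9
```

Run:
```python
from h import *
s=env.get_state();print(s['tcp_pos'],s['finger_gap'],s['joint_pos'])
c=cam('wrist');save(c,'w11.png')
for k in spotter.cut_out('tile_1','wrist')[:2]: print(k['conf'],cv2.boxPoints(cv2.minAreaRect(np.argwhere(k['region'])[:,::-1].astype(np.float32))).round(0).tolist())
P=Rq(s['orientation']).as_matrix()
# expected front end of tile (if still level, centre 5mm above tcp)
y=np.pi-.295;l=np.array([np.cos(y),np.sin(y),0]);n=np.array([-l[1],l[0],0]);C=s['tcp_pos']+np.array([0,0,.005])
print([proj(c,C+l*.05+n*a+[0,0,.006]).round(0).tolist() for a in(-.028,.028)])
```

```text
[ 0.45502368 -0.2076784   0.18326581] 0.055136772591273704 [-0.54290969  0.45261098  0.08181094  1.50410523 -0.07581374 -0.23534193]
0.82 [[84.0, 316.0], [146.0, 310.0], [155.0, 416.0], [94.0, 422.0]]
0.68 [[219.0, 162.0], [347.0, 161.0], [349.0, 371.0], [221.0, 373.0]]
[[346.0, 162.0], [219.0, 162.0]]
```

View pics/w11.png

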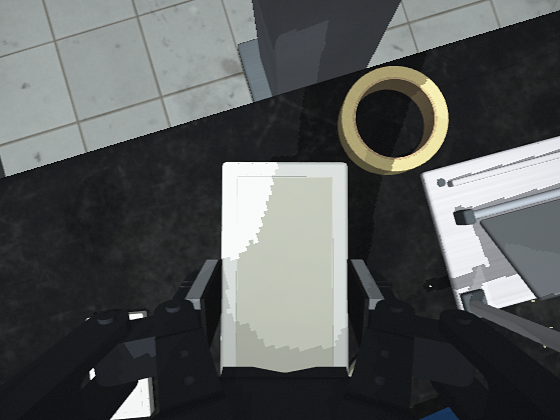

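The second tile is held square, with its far end at row 162 as predicted.

```bash
cat >> h.py <<'E'
PK=np.radians(18)
def place_rot(): return Q(np.pi+SV[2],-(SL-PK))
def place_tcp(y,up,n,h=.005):
    C=S(-.009,y,.045);F=seat_rot().as_matrix()   # F: x downslope, z into slope
    c=np.array([h*np.sin(PK),0,-h*np.cos(PK)])
    return C-place_rot().as_matrix()@c-F[:,0]*up-F[:,2]*n
E
python3 - <<'E'
from h import *
r=place_rot()
w=plan(place_tcp(0,.01,.13),r,N=9);print(w[0]);w=plan(place_tcp(0,.01,.02),r,N=5,start=w);print(w[0]);w=plan(place_tcp(0,.01,.003),r,N=1,start=w);w=plan(place_tcp(0,0,.001),r,N=1,start=w)
E
```

```text
N 9 row [0.038, 0.1377, 0.0172, -0.0001, -0.0234, -0.0097]
[0.42495004 0.11307662 0.14965796]
N 5 row [-0.0272, -0.0, 0.0837, 0.0, 0.0, -0.0]
[0.49264885 0.11127541 0.06297678]
N 1 row [-0.021, -0.0, 0.0647, 0.0, 0.0, -0.0]
N 1 row [0.0356, -0.0, 0.02, 0.0, 0.0, -0.0]
```

Call:
jog_arm --increments '[[[0.038,0.1377,0.0172,-0.0001,-0.0234,-0.0097,255],[0.038,0.1377,0.0172,-0.0001,-0.0234,-0.0097,255],[0.038,0.1377,0.0172,-0.0001,-0.0234,-0.0097,255],[0.038,0.1377,0.0172,-0.0001,-0.0234,-0.0097,255],[0.038,0.1377,0.0172,-0.0001,-0.0234,-0.0097,255],[0.038,0.1377,0.0172,-0.0001,-0.0234,-0.0097,255],[0.038,0.1377,0.0172,-0.0001,-0.0234,-0.0097,255],[0.038,0.1377,0.0172,-0.0001,-0.0234,-0.0097,255],[0.038,0.1377,0.0172,-0.0001,-0.0234,-0.0097,255],[0,0,0,0,0,0,255],[0,0,0,0,0,0,255],[0,0,0,0,0,0,255]]]'

```text
clock: 30.55
tcp_pos: [0.4256, 0.1122, 0.1497]
orientation: [0.173, 0.013, 0.985, -0.003]
wrist_force: [-0.0, 0.1, -1.3]
finger_gap: 0.0546
grip_force: 42.9
```

Run:
```python
from h import *
r=place_rot();s=env.get_state();print(s['joint_pos'],s['finger_gap'])
w=plan(place_tcp(0,.01,.02),r,N=5);w=plan(place_tcp(0,.01,.003),r,N=1,start=w)
```

```text
[ 0.10794114 -0.16536733 -0.7523887   0.63885851 -0.04763236  0.12652117] 0.05463183785992212
N 5 row [-0.0267, 0.0008, 0.0835, -0.0001, -0.0001, 0.0]
N 1 row [-0.021, -0.0, 0.0647, 0.0, 0.0, -0.0]
```

Call:
jog_arm --increments '[[[-0.0267,0.0008,0.0835,0,0,0,255],[-0.0267,0.0008,0.0835,0,0,0,255],[-0.0267,0.0008,0.0835,0,0,0,255],[-0.0267,0.0008,0.0835,0,0,0,255],[-0.0267,0.0008,0.0835,0,0,0,255],[-0.0105,0,0.0325,0,0,0,255],[-0.0105,0,0.0325,0,0,0,255],[0,0,0,0,0,0,255],[0,0,0,0,0,0,255]]]'

```text
clock: 31.45
tcp_pos: [0.5031, 0.1111, 0.0502]
orientation: [0.174, 0.013, 0.985, -0.003]
wrist_force: [-0.3, 0.4, -0.5]
finger_gap: 0.0547
grip_force: 42.9
```

Run:
```python
from h import *
r=place_rot();s=env.get_state();print(s['joint_pos'],seat_rot().as_matrix().T@s['wrist_force'])
w=plan(place_tcp(0,-.001,-.001),r,N=4)
```

```text
[ 0.08471778  0.11703855 -0.77472551  0.33206367 -0.03951397  0.10472985] [0.57584623 0.37218151 0.20803278]
N 4 row [0.0095, -0.0001, 0.0078, -0.0001, 0.0, -0.0]
```

Call:
jog_arm --increments '[[[0.0095,0,0.0078,0,0,0,255],[0.0095,0,0.0078,0,0,0,255],[0.0095,0,0.0078,0,0,0,255],[0.0095,0,0.0078,0,0,0,255],[0,0,0,0,0,0,255],[0,0,0,0,0,0,255]]]'

```text
clock: 32.05
tcp_pos: [0.4992, 0.1117, 0.0434]
orientation: [0.177, 0.013, 0.984, -0.003]
wrist_force: [-14.5, -0.7, 30.7]
finger_gap: 0.0544
grip_force: 46.5
```

Run:
```python
from h import *
r=place_rot();s=env.get_state();F=seat_rot().as_matrix();print('force slope frame',F.T@s['wrist_force'],'to seat',F.T@(place_tcp(0,0,0)-s['tcp_pos']))
```

```text
force slope frame [ -7.49554007  -1.0848958  -33.09060965] to seat [ 0.00310614 -0.00061091  0.00055149]
```

Call:
jog_arm --increments '[[[0.002,0,-0.006,0,0,0,255],[0.0076,0,0.0025,0,0,0,255],[0.0076,0,0.0025,0,0,0,255],[0,0,0,0,0,0,255],[0,0,0,0,0,0,255]]]'

```text
clock: 32.55
tcp_pos: [0.4967, 0.112, 0.0418]
orientation: [0.178, 0.013, 0.984, -0.003]
wrist_force: [-3.7, 0.0, 19.6]
finger_gap: 0.0548
grip_force: 45.0
```

Run:
```python
from h import *
r=place_rot();s=env.get_state();F=seat_rot().as_matrix();print('force slope frame',F.T@s['wrist_force'],'to seat',F.T@(place_tcp(0,0,0)-s['tcp_pos']))
```

```text
force slope frame [ -9.16699977  -0.06271674 -17.69977387] to seat [ 0.00015573 -0.000812    0.00081202]
```

Call:
jog_arm --increments '[[[0,0,0,0,0,0,150],[0,0,0,0,0,0,60],[0,0,0,0,0,0,0],[0,0,0,0,0,0,0],[0.006,0,-0.019,0,0,0,0],[0.025,0,-0.077,0,0,0,0],[0.04,0,-0.13,0,0,0,0],[0.04,0,-0.13,0,0,0,0],[0.04,0,-0.13,0,0,0,0],[0,0,0,0,0,0,0],[0,0,0,0,0,0,0]]]'

```text
clock: 33.65
tcp_pos: [0.4161, 0.114, 0.14]
orientation: [0.175, 0.013, 0.985, -0.003]
wrist_force: [-0.3, 0.5, 0.2]
finger_gap: 0.0854
grip_force: 0.0
```

```bash
cat > chk.py <<'E'
from h import *
import sys
def chk(slots,pic):
    s=env.get_state();c=cam('wrist');save(c,pic);print(s['tcp_pos'],s['joint_pos'])
    T=lambda u,y,n:S(-.009,y,.045)+np.array([np.cos(SL)*u-np.sin(SL)*n,0,np.sin(SL)*u+np.cos(SL)*n])
    for Y in slots: print('expected',Y,[proj(c,T(u,Y+v,.006)).round(0).tolist() for u,v in((-.05,-.028),(-.05,.028),(.05,.028),(.05,-.028))])
    for k in spotter.cut_out('tile_1','wrist')[:4]: print(k['conf'],cv2.boxPoints(cv2.minAreaRect(np.argwhere(k['region'])[:,::-1].astype(np.float32))).round(0).tolist())
chk([float(x) for x in sys.argv[2:]],sys.argv[1])
E
python3 chk.py w12.png .092 0; python3 -c "
from h import *
plan([.50,-.38,.18],Q(np.pi-.2,np.radians(18)),N=14)"
```

```text
[0.41610361 0.1140166  0.13996876] [ 0.11612994 -0.17591339 -0.78805817  0.61056246 -0.04987045  0.13344091]
expected 0.092 [[360.0, 195.0], [428.0, 195.0], [432.0, 318.0], [363.0, 318.0]]
expected 0.0 [[248.0, 195.0], [316.0, 195.0], [319.0, 318.0], [250.0, 318.0]]
0.77 [[249.0, 316.0], [251.0, 194.0], [319.0, 195.0], [318.0, 317.0]]
0.76 [[359.0, 196.0], [429.0, 195.0], [431.0, 317.0], [360.0, 318.0]]
N 14 row [-0.0403, -0.1377, -0.0117, 0.0, 0.015, 0.004]
```

View pics/w12.png

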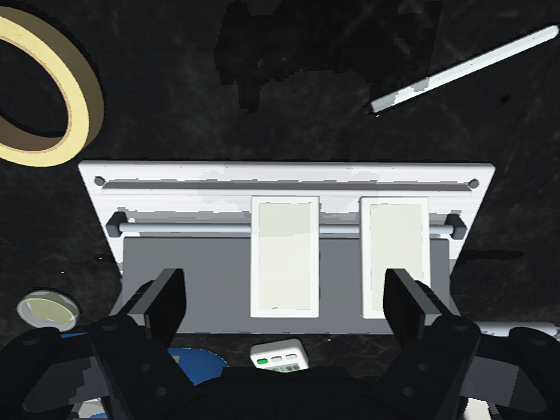

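Both tiles sit in their slots, with corners within 2 px of expected. Next is the third tile.

Call:
jog_arm --increments '[[[-0.0403,-0.1377,-0.0117,0,0.015,0.004,0],[-0.0403,-0.1377,-0.0117,0,0.015,0.004,0],[-0.0403,-0.1377,-0.0117,0,0.015,0.004,0],[-0.0403,-0.1377,-0.0117,0,0.015,0.004,0],[-0.0403,-0.1377,-0.0117,0,0.015,0.004,0],[-0.0403,-0.1377,-0.0117,0,0.015,0.004,0],[-0.0403,-0.1377,-0.0117,0,0.015,0.004,0],[-0.0403,-0.1377,-0.0117,0,0.015,0.004,0],[-0.0403,-0.1377,-0.0117,0,0.015,0.004,0],[-0.0403,-0.1377,-0.0117,0,0.015,0.004,0],[-0.0403,-0.1377,-0.0117,0,0.015,0.004,0],[-0.0403,-0.1377,-0.0117,0,0.015,0.004,0],[-0.0403,-0.1377,-0.0117,0,0.015,0.004,0],[-0.0403,-0.1377,-0.0117,0,0.015,0.004,0],[0,0,0,0,0,0,0],[0,0,0,0,0,0,0],[0,0,0,0,0,0,0]]]'

```text
clock: 35.45
tcp_pos: [0.4999, -0.3793, 0.1794]
orientation: [-0.155, 0.098, 0.983, 0.017]
wrist_force: [-0.3, 0.4, 0.1]
finger_gap: 0.0852
grip_force: 0.0
```

```bash
python3 tile.py wrist w13.png; python3 tile.py side s13.png
python3 - <<'E'
from h import *
c=cam('side')
for t in('beaker','wipes_box','petri'):
    r=spotter.landmark_of(t,'side');print(t,[(round(k['conf'],2),onz(c,k['uv'],0).round(3)) for k in r[:1]])
E
```

```text
35.45 [ 0.5   -0.379  0.179] [-0.71  0.7   0.49  1.64 -0.15 -0.49]
wrist 0.89 uv [274. 272.] [ 0.5176 -0.395   0.012 ] [0.1   0.057] long axis rad -0.195
35.55 [ 0.5   -0.379  0.181] [-0.71  0.7   0.49  1.64 -0.15 -0.49]
side 0.93 uv [366. 321.] [ 0.5121 -0.4015  0.012 ] [0.112 0.071] long axis rad -0.221
side 0.92 uv [252. 202.] [0.521  0.2518 0.012 ] [0.155 0.074] long axis rad 0.62
side 0.66 uv [263. 211.] [0.517  0.1591 0.012 ] [0.152 0.068] long axis rad 0.586
beaker [(0.66, array([ 0.623, -0.292,  0.   ]))]
wipes_box [(0.56, array([ 0.613, -0.461,  0.   ]))]
petri [(0.67, array([ 0.598, -0.159, -0.   ]))]
```

Run:
```python
from h import *
r=Q(np.pi-.195,np.radians(18))
w=plan([.517,-.396,.06],r,N=5);w=plan([.517,-.396,.001],r,N=4,start=w)
```

```text
N 5 row [-0.0448, -0.0103, 0.0878, 0.0001, 0.0002, -0.0002]
N 4 row [-0.0182, -0.0, 0.0561, 0.0, -0.0, 0.0]
```

Call:
jog_arm --increments '[[[-0.0448,-0.0103,0.0878,0,0,0,0],[-0.0448,-0.0103,0.0878,0,0,0,0],[-0.0448,-0.0103,0.0878,0,0,0,0],[-0.0448,-0.0103,0.0878,0,0,0,0],[-0.0448,-0.0103,0.0878,0,0,0,0],[0,0,0,0,0,0,0],[0,0,0,0,0,0,0],[-0.0182,0,0.0561,0,0,0,0],[-0.0182,0,0.0561,0,0,0,0],[-0.0182,0,0.0561,0,0,0,0],[-0.0182,0,0.0561,0,0,0,0],[0,0,0,0,0,0,0],[0,0,0,0,0,0,0],[0,0,0,0,0,0,0]]]'

```text
clock: 37.25
tcp_pos: [0.5172, -0.3965, 0.0005]
orientation: [-0.154, 0.098, 0.983, 0.016]
wrist_force: [0.7, 0.2, -0.0]
finger_gap: 0.0856
grip_force: 0.0
```

```bash
python3 - <<'E'
from h import *
w=plan([.517,-.396,.001],Q(np.pi-.195,np.radians(18)),N=1)
E
python3 tile.py wrist w14.png
```

```text
N 1 row [0.0019, 0.0018, -0.0014, 0.0009, 0.0008, -0.0012]
37.25 [ 0.517 -0.397  0.001] [-0.71  0.84  0.32  1.32 -0.15 -0.49]
wrist 0.91 uv [286. 268.] [ 0.5133 -0.3951  0.012 ] [0.056 0.091] long axis rad -0.206
```

Call:
jog_arm --increments '[[[0,0.002,0,0,0,0,255],[0,0,0,0,0,0,255],[0,0,0,0,0,0,255],[0,0,0,0,0,0,255],[0,0,0,0,0,0,255],[0,0,0,0,0,0,255],[0.0062,0,-0.019,0,0,0,255],[0.0182,0,-0.0561,0,0,0,255],[0.05,0,-0.154,0,0,0,255],[0.05,0,-0.154,0,0,0,255],[0.05,0,-0.154,0,0,0,255],[0.05,0,-0.154,0,0,0,255],[0,0,0,0,0,0,255],[0,0,0,0,0,0,255]]]'

```text
clock: 38.75
tcp_pos: [0.5172, -0.3965, 0.1835]
orientation: [-0.153, 0.098, 0.983, 0.015]
wrist_force: [-0.7, 0.4, -0.5]
finger_gap: 0.0549
grip_force: 42.8
```

Run:
```python
from h import *
s=env.get_state();print(s['finger_gap'],s['joint_pos'])
c=cam('wrist');save(c,'w15.png')
for k in spotter.cut_out('tile_1','wrist')[:2]: print(k['conf'],cv2.boxPoints(cv2.minAreaRect(np.argwhere(k['region'])[:,::-1].astype(np.float32))).round(0).tolist())
y=np.pi-.195;l=np.array([np.cos(y),np.sin(y),0]);n=np.array([-l[1],l[0],0]);C=s['tcp_pos']+np.array([0,0,.005])
print([[proj(c,C+l*L+n*a+[0,0,.006]).round(0).tolist() for a in(-.028,.028)] for L in(.045,.05,.055)])
r=place_rot()
w=plan(place_tcp(-.092,.01,.13),r,N=11);print(w[0])
```

```text
0.05485217605825416 [-0.70861668  0.75432155  0.6042577   1.69288761 -0.14871279 -0.48888768]
[[[346.0, 173.0], [219.0, 173.0]], [[346.0, 162.0], [219.0, 162.0]], [[346.0, 150.0], [219.0, 151.0]]]
N 11 row [0.0529, 0.1463, 0.0138, -0.0, -0.0191, -0.0051]
[0.42250313 0.02110916 0.14965796]
```

Run:
```python
from h import *
g=cv2.cvtColor(cv2.imread('pics/w15.png'),cv2.COLOR_BGR2GRAY)
for x in(225,245,283,320,340): 
    col=g[:360,x]; print(x,[int(r) for r in range(100,360) if (col[r]>110)!=(col[r-1]>110)])
for y in(200,260): print(y,[int(q) for q in range(150,420) if (g[y,q]>110)!=(g[y,q-1]>110)])
for k in spotter.cut_out('tile_1','wrist')[:2]: print(k['conf'])
```

```text
225 [164]
245 [164]
283 [164]
320 [164]
340 [165]
200 [222, 348]
260 [155, 207, 218, 222, 347, 352, 362]
```

Call:
jog_arm --increments '[[[0.0529,0.1463,0.0138,0,-0.0191,-0.0051,255],[0.0529,0.1463,0.0138,0,-0.0191,-0.0051,255],[0.0529,0.1463,0.0138,0,-0.0191,-0.0051,255],[0.0529,0.1463,0.0138,0,-0.0191,-0.0051,255],[0.0529,0.1463,0.0138,0,-0.0191,-0.0051,255],[0.0529,0.1463,0.0138,0,-0.0191,-0.0051,255],[0.0529,0.1463,0.0138,0,-0.0191,-0.0051,255],[0.0529,0.1463,0.0138,0,-0.0191,-0.0051,255],[0.0529,0.1463,0.0138,0,-0.0191,-0.0051,255],[0.0529,0.1463,0.0138,0,-0.0191,-0.0051,255],[0.0529,0.1463,0.0138,0,-0.0191,-0.0051,255],[0,0,0,0,0,0,255],[0,0,0,0,0,0,255],[0,0,0,0,0,0,255]]]'

```text
clock: 40.3
tcp_pos: [0.4234, 0.0204, 0.1501]
orientation: [0.174, 0.013, 0.985, -0.003]
wrist_force: [-0.4, -0.7, -1.5]
finger_gap: 0.0548
grip_force: 42.8
```

Run:
```python
from h import *
r=place_rot();s=env.get_state();print(s['joint_pos'],s['finger_gap'])
w=plan(place_tcp(-.092,.01,.02),r,N=5);w=plan(place_tcp(-.092,.01,.003),r,N=1,start=w)
```

```text
[-0.17794448 -0.21442739 -0.78796632  0.65128082  0.0500302  -0.1429086 ] 0.05481068626529196
N 5 row [-0.0264, 0.0006, 0.0838, -0.0001, 0.0, 0.0]
N 1 row [-0.021, 0.0, 0.0647, 0.0, 0.0, -0.0]
```

Call:
jog_arm --increments '[[[-0.0264,0.0006,0.0838,0,0,0,255],[-0.0264,0.0006,0.0838,0,0,0,255],[-0.0264,0.0006,0.0838,0,0,0,255],[-0.0264,0.0006,0.0838,0,0,0,255],[-0.0264,0.0006,0.0838,0,0,0,255],[-0.0105,0,0.0325,0,0,0,255],[-0.0105,0,0.0325,0,0,0,255],[0,0,0,0,0,0,255],[0,0,0,0,0,0,255]]]'

```text
clock: 41.2
tcp_pos: [0.5004, 0.0191, 0.0497]
orientation: [0.174, 0.013, 0.985, -0.003]
wrist_force: [0.6, 0.5, -1.6]
finger_gap: 0.0547
grip_force: 42.8
```

Run:
```python
from h import *
r=place_rot();s=env.get_state();print(s['joint_pos'],seat_rot().as_matrix().T@s['wrist_force'])
w=plan(place_tcp(-.092,0,.0002),r,N=4)
```

```text
[-0.146462    0.0849731  -0.8140781   0.32447276  0.03957185 -0.11302244] [0.52685398 0.4909292  1.60031704]
N 4 row [0.0084, -0.0, 0.006, -0.0001, 0.0, 0.0]
```

Call:
jog_arm --increments '[[[0.0084,0,0.005,0,0,0,255],[0.0084,0,0.005,0,0,0,255],[0.0084,0,0.005,0,0,0,255],[0.0084,0,0.005,0,0,0,255],[0.0038,0,0.001,0,0,0,255],[0,0,0,0,0,0,255],[0,0,0,0,0,0,255]]]'

```text
clock: 41.9
tcp_pos: [0.4933, 0.0196, 0.0414]
orientation: [0.174, 0.013, 0.985, -0.003]
wrist_force: [-2.0, 1.3, 2.2]
finger_gap: 0.0548
grip_force: 43.1
```

Run:
```python
from h import *
r=place_rot();s=env.get_state();F=seat_rot().as_matrix();print('force slope frame',F.T@s['wrist_force'],'to seat',F.T@(place_tcp(-.092,0,0)-s['tcp_pos']))
```

```text
force slope frame [ 0.31311613  1.26471139 -2.97480428] to seat [-0.00085842 -0.00036412  0.00110328]
```

Call:
jog_arm --increments '[[[0.006,0,0.002,0,0,0,255],[0,0,0,0,0,0,255],[0,0,0,0,0,0,150],[0,0,0,0,0,0,60],[0,0,0,0,0,0,0],[0,0,0,0,0,0,0],[0.006,0,-0.019,0,0,0,0],[0.025,0,-0.077,0,0,0,0],[0.04,0,-0.13,0,0,0,0],[0.04,0,-0.13,0,0,0,0],[0.04,0,-0.13,0,0,0,0],[0,0,0,0,0,0,0],[0,0,0,0,0,0,0]]]'

```text
clock: 43.2
tcp_pos: [0.4156, 0.0216, 0.1425]
orientation: [0.175, 0.013, 0.984, -0.003]
wrist_force: [-0.1, 0.3, -0.1]
finger_gap: 0.0851
grip_force: 0.0
```

```bash
python3 chk.py w16.png .092 0 -.092
python3 - <<'E'
from h import *
g=cv2.cvtColor(cv2.imread('pics/w16.png'),cv2.COLOR_BGR2GRAY)
c=cam('side');print([(r['uv'],r['conf']) for r in spotter.landmark_of('guard_handle','side')])
th=2.46;a=np.radians(218)-th
p=S(.063+.123*np.cos(a),-.21,.145+.123*np.sin(a));print('handle',p,proj(c,p))
p2=p-[0,0,.019]
w=plan([p2[0]-.03,p2[1],p2[2]+.12],Q(YS),N=14)
E
```

```text
[0.41562739 0.02155183 0.14252793] [-0.17905948 -0.22627401 -0.8177567   0.63031498  0.05076205 -0.14395366]
expected 0.092 [[472.0, 191.0], [540.0, 191.0], [545.0, 314.0], [476.0, 314.0]]
expected 0.0 [[360.0, 191.0], [428.0, 191.0], [432.0, 314.0], [363.0, 313.0]]
expected -0.092 [[249.0, 191.0], [316.0, 191.0], [319.0, 313.0], [251.0, 313.0]]
0.77 [[251.0, 191.0], [318.0, 191.0], [318.0, 312.0], [251.0, 312.0]]
0.74 [[466.0, 193.0], [541.0, 191.0], [544.0, 313.0], [469.0, 315.0]]
0.66 [[359.0, 192.0], [430.0, 190.0], [432.0, 311.0], [361.0, 312.0]]
[([327.4, 172.6], 0.93)]
handle [ 0.58794202 -0.10133431  0.26487276] [329.11594877 174.51523393]
N 14 row [-0.0712, 0.009, -0.0522, 0.0062, 0.0062, 0.0353]
```

All three tiles match their seats within 2 px, apart from one left edge that is partly hidden. Now the guard.

Run:
```python
from h import *
w=plan([.42,-.06,.36],Q(YS),N=12);w=plan([.589,-.1013,.36],Q(YS),N=5,start=w)
```

```text
N 12 row [-0.0358, -0.0137, -0.0689, 0.0072, 0.0073, 0.0412]
N 5 row [-0.0294, 0.136, 0.0, 0.0, 0.0, 0.0]
```

Call:
jog_arm --increments '[[[-0.0358,-0.0137,-0.0689,0.0072,0.0073,0.0412,120],[-0.0358,-0.0137,-0.0689,0.0072,0.0073,0.0412,120],[-0.0358,-0.0137,-0.0689,0.0072,0.0073,0.0412,120],[-0.0358,-0.0137,-0.0689,0.0072,0.0073,0.0412,120],[-0.0358,-0.0137,-0.0689,0.0072,0.0073,0.0412,120],[-0.0358,-0.0137,-0.0689,0.0072,0.0073,0.0412,120],[-0.0358,-0.0137,-0.0689,0.0072,0.0073,0.0412,120],[-0.0358,-0.0137,-0.0689,0.0072,0.0073,0.0412,120],[-0.0358,-0.0137,-0.0689,0.0072,0.0073,0.0412,120],[-0.0358,-0.0137,-0.0689,0.0072,0.0073,0.0412,120],[-0.0358,-0.0137,-0.0689,0.0072,0.0073,0.0412,120],[-0.0358,-0.0137,-0.0689,0.0072,0.0073,0.0412,120],[0,0,0,0,0,0,120],[-0.0294,0.136,0,0,0,0,120],[-0.0294,0.136,0,0,0,0,120],[-0.0294,0.136,0,0,0,0,120],[-0.0294,0.136,0,0,0,0,120],[-0.0294,0.136,0,0,0,0,120],[0,0,0,0,0,0,120],[0,0,0,0,0,0,120]]]'

```text
clock: 45.4
tcp_pos: [0.5892, -0.1008, 0.3585]
orientation: [-0.002, 0.715, 0.699, -0.0]
wrist_force: [1.0, 0.1, 0.1]
finger_gap: 0.0454
grip_force: 0.0
```

Run:
```python
from h import *
s=env.get_state();print(s['joint_pos'])
c=cam('wrist');save(c,'w17.png')
print([(r['uv'],r['conf'],onz(c,r['uv'],.265)) for r in spotter.landmark_of('guard_handle','wrist')],proj(c,[.588,-.101,.265]))
k=spotter.cut_out('guard','wrist')
w=plan([.5885,-.1013,.2475],Q(YS),N=4)
```

```text
[-3.04209244e-01  3.73306908e-01  4.41160441e-01  1.64218287e+00
  1.15535073e-03  1.29014422e+00]
[([220.4, 7.8], 0.69, array([0.55299047, 0.0375805 , 0.265     ]))] [281.87246495 218.24208904]
N 4 row [-0.0008, 0.0004, 0.114, 0.0001, -0.0001, 0.0002]
```

Run:
```python
from h import *
I=cv2.imread('pics/w17.png');g=cv2.cvtColor(I,cv2.COLOR_BGR2GRAY)
for y in(120,180,210,235,250,265): print(y,g[y,240:330:5].tolist())
```

```text
120 [159, 158, 159, 130, 124, 162, 208, 169, 211, 201, 51, 28, 25, 28, 34, 37, 31, 36]
180 [29, 40, 36, 36, 34, 45, 36, 115, 126, 118, 35, 40, 36, 32, 34, 46, 31, 22]
210 [30, 27, 30, 32, 34, 31, 29, 117, 126, 117, 167, 163, 166, 167, 165, 170, 43, 29]
235 [30, 32, 27, 28, 25, 31, 36, 192, 228, 200, 33, 34, 44, 36, 46, 38, 43, 41]
250 [38, 42, 41, 37, 41, 38, 39, 34, 37, 33, 33, 37, 38, 36, 43, 50, 44, 42]
265 [37, 31, 34, 40, 41, 35, 30, 37, 40, 42, 40, 25, 22, 21, 25, 43, 31, 53]
```

The rod shows at columns 275–287, within 1 mm of where I expected it.

Call:
jog_arm --increments '[[[-0.0008,-0.0005,0.114,0,0,0,120],[-0.0008,-0.0005,0.114,0,0,0,120],[-0.0008,0,0.114,0,0,0,120],[-0.0008,0,0.1,0,0,0,120],[0,0,0,0,0,0,120],[0,0,0,0,0,0,255],[0,0,0,0,0,0,255],[0,0,0,0,0,0,255],[0,0,0,0,0,0,255],[0,0,0,0,0,0,255]]]'

```text
clock: 46.55
tcp_pos: [0.5862, -0.1018, 0.2534]
orientation: [-0.001, 0.716, 0.698, -0.001]
wrist_force: [-10.4, -0.3, 7.3]
finger_gap: 0.0104
grip_force: 39.2
```

Run:
```python
from h import *
s=env.get_state();print(s['tcp_pos'])
th=np.r_[np.linspace(2.46,.36,21),np.linspace(.36,0,9)[1:]];a=np.radians(218)-th
P=np.c_[.123*np.cos(a),.123*np.sin(a)];d=np.diff(P,axis=0)/.25
for i in(0,10,20): print([[0,float(x.round(4)),float((-z).round(4))] for x,z in d[i:i+10]])
for t in(2.46,1.41,.36,0):
    b=np.radians(218)-t;print(t,S(.063+.123*np.cos(b),-.21,.145+.123*np.sin(b)-.019))
```

```text
[ 0.58618739 -0.10183935  0.25336405]
[[0, -0.0509, -0.0089], [0, -0.0515, -0.0035], [0, -0.0516, 0.0019], [0, -0.0511, 0.0073], [0, -0.0501, 0.0126], [0, -0.0485, 0.0178], [0, -0.0463, 0.0228], [0, -0.0437, 0.0275], [0, -0.0406, 0.0319], [0, -0.037, 0.036]]
[[0, -0.033, 0.0397], [0, -0.0287, 0.0429], [0, -0.024, 0.0457], [0, -0.0191, 0.048], [0, -0.014, 0.0497], [0, -0.0087, 0.0509], [0, -0.0033, 0.0515], [0, 0.0021, 0.0516], [0, 0.0075, 0.0511], [0, 0.0128, 0.05]]
[[0, 0.0071, 0.021], [0, 0.008, 0.0206], [0, 0.0089, 0.0203], [0, 0.0098, 0.0198], [0, 0.0107, 0.0194], [0, 0.0116, 0.0189], [0, 0.0124, 0.0183], [0, 0.0132, 0.0177]]
2.46 [ 0.58794202 -0.10133431  0.24587276]
1.41 [ 0.47015664 -0.09820048  0.20955088]
0.36 [ 0.44304535 -0.09747915  0.08927223]
0 [ 0.46350134 -0.0980234   0.05027364]
```

Call:
jog_arm --increments '[[[0,-0.0509,-0.0089,0,0,0,255],[0,-0.0515,-0.0035,0,0,0,255],[0,-0.0516,0.0019,0,0,0,255],[0,-0.0511,0.0073,0,0,0,255],[0,-0.0501,0.0126,0,0,0,255],[0,-0.0485,0.0178,0,0,0,255],[0,-0.0463,0.0228,0,0,0,255],[0,-0.0437,0.0275,0,0,0,255],[0,-0.0406,0.0319,0,0,0,255],[0,-0.037,0.036,0,0,0,255]]]'

```text
clock: 47.55
tcp_pos: [0.4714, -0.0981, 0.2172]
orientation: [0.001, 0.716, 0.698, 0.002]
wrist_force: [-3.1, 4.3, 6.5]
finger_gap: 0.0105
grip_force: 43.7
```

Call:
jog_arm --increments '[[[0,-0.033,0.0397,0,0,0,255],[0,-0.0287,0.0429,0,0,0,255],[0,-0.024,0.0457,0,0,0,255],[0,-0.0191,0.048,0,0,0,255],[0,-0.014,0.0497,0,0,0,255],[0,-0.0087,0.0509,0,0,0,255],[0,-0.0033,0.0515,0,0,0,255],[0,0.0021,0.0516,0,0,0,255],[0,0.0075,0.0511,0,0,0,255],[0,0.0128,0.05,0,0,0,255],[0,0,0,0,0,0,255]]]'

```text
clock: 48.65
tcp_pos: [0.4396, -0.0969, 0.0924]
orientation: [-0.004, 0.716, 0.698, -0.002]
wrist_force: [-10.1, -0.7, -3.1]
finger_gap: 0.0104
grip_force: 49.4
```

Call:
jog_arm --increments '[[[0,0.0071,0.021,0,0,0,255],[0,0.008,0.0206,0,0,0,255],[0,0.0089,0.0203,0,0,0,255],[0,0.0098,0.0198,0,0,0,255],[0,0.0107,0.0194,0,0,0,255],[0,0.0116,0.0189,0,0,0,255],[0,0.0124,0.0183,0,0,0,255],[0,0.0132,0.0177,0,0,0,255],[0,0,0,0,0,0,255],[0,0,0,0,0,0,255]]]'

```text
clock: 49.65
tcp_pos: [0.4571, -0.0975, 0.0527]
orientation: [-0.005, 0.716, 0.698, -0.004]
wrist_force: [-14.1, -3.4, -9.5]
finger_gap: 0.0104
grip_force: 50.9
```

Call:
jog_arm --increments '[[[0,0.006,0.008,0,0,0,255],[0,0.006,0.008,0,0,0,255],[0,0,0,0,0,0,255],[0,0,0,0,0,0,255]]]'

```text
clock: 50.05
tcp_pos: [0.46, -0.0976, 0.0489]
orientation: [-0.005, 0.716, 0.698, -0.004]
wrist_force: [-15.3, -3.1, -9.0]
finger_gap: 0.0102
grip_force: 51.0
```

Call:
jog_arm --increments '[[[0,0.003,0.011,0,0,0,255],[0,0.003,0.011,0,0,0,255],[0,0,0,0,0,0,255],[0,0,0,0,0,0,255]]]'

```text
clock: 50.45
tcp_pos: [0.4617, -0.0977, 0.046]
orientation: [-0.005, 0.716, 0.698, -0.004]
wrist_force: [-22.9, -0.8, 15.0]
finger_gap: 0.0102
grip_force: 53.9
```

Run:
```python
from h import *
for n in('side','scene'):
    c=cam(n);print([(r['uv'],r['conf']) for r in spotter.landmark_of('guard_handle',n)])
    for t in(0,.06,.12):
        b=np.radians(218)-t;print(t,proj(c,S(.063+.123*np.cos(b),-.21,.145+.123*np.sin(b))))
```

```text
[([284.8, 241.8], 0.58)]
0 [287.56102653 244.01938189]
0.06 [286.25876209 242.78375393]
0.12 [285.06229161 241.43279702]
[([286.9, 240.2], 0.86), ([258.8, 268.6], 0.48)]
0 [288.41629768 241.20646196]
0.06 [287.4546331  240.56935175]
0.12 [286.56977391 239.82402754]
```

Call:
jog_arm --increments '[[[0,0,0,0,0,0,180],[0,0,0,0,0,0,120],[0,0,0,0,0,0,120],[0,0,0,0,0,0,120],[0,0.003,-0.05,0,0,0,120],[0,0,-0.12,0,0,0,120],[0,0,-0.12,0,0,0,120],[0,0,-0.13,0,0,0,120],[0,0,0,0,0,0,120],[0,0,0,0,0,0,120],[0,0,0,0,0,0,120]]]'

```text
clock: 51.75
tcp_pos: [0.4692, -0.0985, 0.1498]
orientation: [-0.0, 0.716, 0.698, 0.0]
wrist_force: [-0.3, 1.1, 0.8]
finger_gap: 0.0453
grip_force: 0.0
```

Run:
```python
from h import *
for n in('wrist','side','scene'):
    c=cam(n);save(c,n+'18.png');print(n,[(r['uv'],r['conf']) for r in spotter.landmark_of('guard_handle',n)[:2]])
    for t in(0,.06,.12):
        b=np.radians(218)-t;print(t,proj(c,S(.063+.123*np.cos(b),-.21,.145+.123*np.sin(b))),proj(c,S(.063+.123*np.cos(b),-.231,.145+.123*np.sin(b))))
g=cv2.cvtColor(cv2.imread('pics/wrist18.png'),cv2.COLOR_BGR2GRAY)
for y in(120,180,210): print(y,[int(q) for q in range(240,340) if (g[y,q]>90)!=(g[y,q-1]>90)])
print([int(r) for r in range(100,330) if (g[r,284]>90)!=(g[r-1,284]>90)])
```

```text
wrist [([272.5, 220.5], 0.84)]
0 [274.91858896 222.67618868] [275.1217041  250.55836468]
0.06 [268.31409409 225.25525465] [268.68442896 253.75581999]
0.12 [261.89184596 228.0849288 ] [262.43376646 257.25942024]
side [([285.5, 241.1], 0.74)]
0 [287.56102653 244.01938189] [291.14687967 248.08803655]
0.06 [286.25876209 242.78375393] [289.84351003 246.85376491]
0.12 [285.06229161 241.43279702] [288.64704281 245.50289266]
scene [([284.8, 241.5], 0.85)]
0 [288.41629768 241.20646196] [292.53896481 244.71875095]
0.06 [287.4546331  240.56935175] [291.58624192 244.09068912]
0.12 [286.56977391 239.82402754] [290.71098333 243.35361707]
120 []
180 [265, 282]
210 [265, 282]
[132, 133, 153]
```

Call:
jog_arm --increments '[[[0,0,-0.16,0,0,0,120],[0,0,-0.16,0,0,0,120],[0,0,-0.16,0,0,0,120],[0,-0.06,-0.16,0,0,0,120],[0.16,-0.06,-0.04,0,0,0,120],[0.16,-0.06,0,0,0,0,120],[0.16,-0.06,0,0,0,0,120],[0.1,0,0,0,0,0,120],[0,0,0,0,0,0,120],[0,0,0,0,0,0,120],[0,0,0,0,0,0,120]]]'

```text
clock: 53.15
tcp_pos: [0.4134, 0.0471, 0.3206]
orientation: [0.0, 0.716, 0.698, 0.001]
wrist_force: [-0.5, 0.3, -0.0]
finger_gap: 0.0453
grip_force: 0.0
```

```bash
python3 chk.py w19.png .092 0 -.092
python3 - <<'E'
from h import *
c=cam('wrist')
for t in(0,.06):
    b=np.radians(218)-t;print(t,[proj(c,S(.063+.123*np.cos(b),y,.145+.123*np.sin(b))).round(1).tolist() for y in (-.231,0,.14)])
g=cv2.cvtColor(cv2.imread('pics/w19.png'),cv2.COLOR_BGR2GRAY)
print([(r['uv'],r['conf']) for r in spotter.landmark_of('backrest_handle','wrist')[:2]],proj(c,S(.045,.21,.0764)))
for n in('beaker','tape_roll','wipes_box','petri'):
    d=cam('side');r=spotter.landmark_of(n,'side');print(n,[onz(d,k['uv'],0).round(3) for k in r[:1]])
E
```

```text
[0.41337789 0.04710872 0.32055472] [-8.04957453e-02 -1.01779556e-02 -1.21941035e-01  1.45816546e+00
  6.50976902e-04  1.51644044e+00]
expected 0.092 [[312.0, 70.0], [313.0, 19.0], [397.0, -2.0], [392.0, 59.0]]
expected 0.0 [[311.0, 145.0], [312.0, 100.0], [389.0, 95.0], [385.0, 148.0]]
expected -0.092 [[309.0, 213.0], [310.0, 173.0], [382.0, 179.0], [378.0, 225.0]]
0.84 [[306.0, 217.0], [311.0, 171.0], [385.0, 179.0], [381.0, 225.0]]
0.8 [[307.0, 11.0], [399.0, -1.0], [407.0, 59.0], [314.0, 71.0]]
0.7 [[312.0, 96.0], [392.0, 96.0], [392.0, 148.0], [312.0, 148.0]]
0 [[324.0, 302.6], [330.5, 122.5], [335.6, -19.2]]
0.06 [[321.2, 305.0], [327.3, 122.5], [332.1, -21.6]]
[] [ 423.11471778 -107.6148197 ]
beaker [array([ 0.624, -0.3  , -0.   ])]
tape_roll [array([ 0.362, -0.08 , -0.   ])]
wipes_box [array([ 0.618, -0.464,  0.   ])]
petri [array([ 0.614, -0.152,  0.   ])]
```

Tiles are seated, the guard is shut and the bystanders are undisturbed, so I'm handing it in.

```bash
python3 -c "
from h import *
print(ticket.hand_in())"
```

```text
the job is handed in; nothing more can be done
None
```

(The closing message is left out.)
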